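Weigh out a brass melt and lock the scale

ROBOT

A 6-joint arm with a two-finger parallel gripper is mounted at the origin on the work surface. World frame = base frame: x ahead of the robot, y to its left, z up, the work surface at z = 0. Lengths are in m, angles in rad, forces in N, time in s.
With the tool pointing down it reaches from about 0.35 to 0.85 m from the base axis. Payload 8.1 kg.
Tool frame: the origin (TCP) lies at the centre of the arm's flange, where the gripper is bolted on; the fingertips stand 186 mm ahead of it and the grasp point (between the pads) lies 167 mm ahead of it; z points along the fingers, y is the line along which they close (so a half turn about z gives the same grasp; the last joint's range is limited). The gripper opens to 93 mm and grips with 3 to 60 N. Pads are 15 mm wide; open, the fingers measure 128 mm over their backs; the gripper's body (75 mm by 188 mm) begins 65 mm behind the grasp point.
Start: joints at [1.089, 0.13, 1.488, -0, 1.523, -0.085], TCP at [0.232, 0.553, 0.405] pointing down, gripper open.
Joint ranges: [-2.96, 2.96], [-0.89, 2.26], [0.02, 2.5], [-1.34, 4.48], [0, 2.73], [-2.66, 2.66]. Speed limits (rad/s): [2.39, 2.39, 2.79, 3.14, 3.14, 3.14].

INTERFACE

Orientations are given as a rotation vector (axis times angle).
In Python, from plant import robot gives the robot as it stands.
- The arm moves only by the tool apply_moves, never from a script. Its argument "series" is a list of rows, each a list of 2 entries, a list of its own where there are three numbers: the shift along the tool's x, y, z in mm, then the turn, a rotation vector about the tool's x, y, z in rad. A call has 1 to 12 rows; each row shifts and turns the commanded pose from where the row before left it, along the tool's axes as they then stand; what a row does not reach is not made up. A row lasts 1/12 s, in which the tool goes at most 41.7 mm and 7.16 degrees, less where a joint would pass 70% of its speed; a pose out of reach is approached as far as the arm can. A call is refused whole if a number of a shift passes 41.7 or a number of a turn 0.125, either way. A call with a gripper value outside its range is refused whole. "claw" is the opening, from 0 (shut) to 1 (fully open), set as the call begins (left out, the last holds). The fingers move at their own pace and stop on an object; "newtons" is the grip in N (left out, the last holds). Time passes only in rows, so rows that do not move let the fingers close. It gives the time, the measured TCP pose, the force, the opening and the grip force at its end, in the units of the state.
- robot.read_state(): the state, without advancing time (a new reading comes with each control period).
- robot.read_camera(name): name is "side" or "top"; returns (picture, depth): 400x640x3 uint8, blue, green, red; 400x640 float32, m along the optical axis (not along the pixel's ray), 0 where there is no reading.
- robot.calibration(name): a dict with "fx", "fy", "cx", "cy" (pixels), "D" ([k1, k2, p1, p2, k3] as OpenCV has them; the pictures are not rectified), "extrinsics" (4x4, takes a point from world to camera coordinates). Camera axes: x right, y down, z forward; pixel columns grow to the right and rows downward; lengths in m; the calibration is good to about 2 mm. A picture is of the moment at which its call begins. calibration takes no time and is no camera call.
- robot.close_job(): hands the job in; it is judged then, once.
The state is a dict: "t": time; "q": joint angles; "dq": joint speeds; "joint_torque": joint torques, N m; "tool_pos": TCP position; "orientation": TCP orientation; "force": force on the tool from outside, world axes, zero at the start; "wrist_torque": the same for the moment, N m; "opening": finger opening in m; "gripper_force": force on a finger pad.
Only numpy, scipy, OpenCV 4.12 (cv2) and the standard library are available. Lean on these libraries where they do the work, as an engineer would, in place of code of your own. Each camera call takes 0.05 s, during which the arm holds its last target. There are 200 camera calls.

TASK

Weigh out a melt of brass: first lift the steel bench block out of the scale's pan and lay it flat on the middle of the leather pad, then load brass ingots into the pan, laid flat, until its pointer rests in the green band. Then clip the orange clamp level onto the scale's steel post, between the blue collar and the black cap, so that the pan is locked, and put every ingot you did not need into the white stock tray. Leave the other things on the bench where they are.

Things in the scene. Friction and masses are not known exactly. Their poses are not given: they have to be found in the camera images.
- scale: sprung scale, fixed: white housing 180 x 150 x 40 mm (from x = -20 mm) with an upright round steel post, 16 mm diameter. Origin on the post's axis at bench level, z up; +x points from the post across the pan (pan centre at x = 100 mm); the side towards -x is free. A white gauge plate 143 mm high with a green band stands past the pan's +y end (y = 139 mm).
- pan (a joint): how far the scale's pan has sunk, m: 0 empty, grows as it is loaded, stop at 0.080. About 3.25 mm per 100 g. The red pointer on the pan stands in the green band of the gauge from 0.042 to 0.062.
- pan_in (a point): centre of the pan's floor (it sinks with the pan; 130 mm above the bench when empty). The steel pan is 112 mm (x) by 222 mm (y) inside with a rim 10 mm high; axes as those of the scale.
- collar_top (a point): the post's axis at the top of the blue collar (32 mm diameter) that rides down the post with the pan: 165 mm above the bench when empty, so only 10 mm below the cap then.
- post_top (a point): the post's axis at the underside of the black cap that ends the post, 175 mm above the bench; the cap is 32 mm across and 12 mm high. Axes as those of the scale.
- block: dark steel bench block 80 x 46 x 22 mm, 0.63 kg, lying in the scale's pan at the start. Origin at its centre, x along its 80 mm, z up.
- pad: round leather-topped pad, black edge and brown top, 148 mm across, 12 mm high, fixed. Origin at bench level in its centre.
- tray: white stock tray, fixed: 200 (x) x 130 (y) x 25 mm outside, walls and floor 5 mm. Origin at the centre of its underside, x along its 200 mm. Empty at the start.
- clamp: orange sprung clamp, black handle pads and lips, 140 mm long, 28 mm thick, 0.1 kg, lying flat on the bench: two levers on a pivot pin. Origin on the pivot at mid thickness (14 mm above the bench), z along the pivot, x towards the jaws, along the centre line when shut. This body is the lever on the +y side; see clamp_jaw.
- clamp_jaw (a joint): angle between the clamp's levers, rad: 0 shut (lips touching), about 0.12 gripping the 16 mm post, 0.45 fully open (30 mm between the lips). Squeezing the handles opens the jaws; each lever turns half the angle, so the clamp's centre line then lies at minus half this angle (about the clamp's z) from the clamp's x axis.
- clamp_handle (a point): the centre line between the clamp's handles, 45 mm behind the pivot at mid thickness, where to squeeze. The handles run from 25 to 66 mm behind the pivot, 28 mm high; shut they are 52 mm over the outer faces here and 62 mm at their ends. Full opening takes 14 N here; the outer faces are then parallel, 30 mm apart.
- clamp_seat (a point): the place between the jaws where a 16 mm post sits, 55 mm ahead of the clamp's pivot at mid thickness, between a pair of lips at 68 mm and a pair of bumps at 42 mm.
- ingot0: brass ingot, bar 90 x 24 x 24 mm, 0.37 to 0.51 kg (they differ); may be absent. Origin at its centre, x along its length.
- ingot1: brass ingot, bar 90 x 24 x 24 mm, 0.37 to 0.51 kg (they differ); may be absent. Origin at its centre, x along its length.
- ingot2: brass ingot, bar 90 x 24 x 24 mm, 0.37 to 0.51 kg (they differ); may be absent. Origin at its centre, x along its length.
- ingot3: brass ingot, bar 90 x 24 x 24 mm, 0.37 to 0.51 kg (they differ); may be absent. Origin at its centre, x along its length.
- ingot4: brass ingot, bar 90 x 24 x 24 mm, 0.37 to 0.51 kg (they differ); may be absent. Origin at its centre, x along its length.
- ingot5: brass ingot, bar 90 x 24 x 24 mm, 0.37 to 0.51 kg (they differ); may be absent. Origin at its centre, x along its length.
- hammer: hammer with wooden handle, a bystander to leave alone; origin at the middle of its underside, x along its length.
- jar: amber jar, 60 mm diameter, 90 mm high, a bystander to leave alone; origin at the centre of its underside.
- marker: black marker pen, 16 mm thick, 130 mm long, lying, a bystander to leave alone; origin at the middle of its underside, x along its length.
- doming: steel doming block, 55 mm cube, a bystander to leave alone; origin at the centre of its underside.
- disc: round aluminium disc, 64 mm diameter, 12 mm thick, a bystander to leave alone; origin at the centre of its underside.
- mug: blue mug, 80 mm diameter, 90 mm high, a bystander to leave alone; origin at the centre of its underside.
Mind the look-alikes: they are no part of the job. Of the things shaped like the block, the steel one is meant.

How it is judged:
By the outcome, as a careful person would: the job done as asked, in the order asked, and still so for the second after the job is handed in, with the robot touching nothing.
Of ingot0, ingot1, ingot2, ingot3, ingot4, ingot5 only 5 to 6 are there at a start; the rules pass over those that are not, and their reading is None.
At some moment in a run one of ingot0, ingot1, ingot2, ingot3, ingot4, ingot5 may be knocked a few centimetres aside while the robot is not near it.
Once in a run the grip may slacken for a moment while it holds something.
It also fails if it takes over 210 s, if anything falls off the work surface, if the arm or the gripper's body presses on something with over 40 N, if the wrist force passes 120 N, or if a joint passes its speed limit or range.

## Working session

There is one attempt and no reset: what is moved stays moved. The work goes in short steps, Python scripts to look and compute and a tool call to move; the robot and the scene stay as the last step left them, time stands still between calls to the robot, and variables do not carry over. Pictures are saved under pics/ and viewed, at most 14 in all, crops included, and the job is handed in when it is done.

Besides the shell and the picture viewer there is one more tool, called after ">>>" as name(argument=value, ...) on one line, values as JSON. apply_moves: Moves the arm, as the interface text tells. Its arguments: {"type":"object","properties":{"series":{"type":"array"},"claw":{"type":"number"},"newtons":{"type":"number"}},"required":["series"]}

```bash
ls; mkdir -p pics
cat > h.py <<'E'
import numpy as np,cv2
from plant import robot
def cam(n):
    im,d=robot.read_camera(n); return im,d
def pts(n,d):
    c=robot.calibration(n);K=np.array([[c['fx'],0,c['cx']],[0,c['fy'],c['cy']],[0,0,1.]]);D=np.array(c['D'],float)
    h,w=d.shape;u,v=np.meshgrid(np.arange(w),np.arange(h))
    p=cv2.undistortPoints(np.stack([u,v],-1).reshape(-1,1,2).astype(float),K,D).reshape(h,w,2)
    P=np.dstack([p,np.ones((h,w))])*d[...,None]
    E=np.array(c['extrinsics']);return (P-E[:3,3])@E[:3,:3]
def ray(n,u,v,z):
    c=robot.calibration(n);K=np.array([[c['fx'],0,c['cx']],[0,c['fy'],c['cy']],[0,0,1.]])
    p=cv2.undistortPoints(np.array([[[u,v]]],float),K,np.array(c['D'],float)).ravel()
    E=np.array(c['extrinsics']);o=-E[:3,:3].T@E[:3,3];d=E[:3,:3].T@np.array([*p,1]);return o+d*(z-o[2])/d[2]
E
python3 - <<'E'
from h import *
for n in('top','side'):
    im,d=cam(n);cv2.imwrite(f'pics/{n}0.png',im);np.save(f'pics/{n}0.npy',d);c=robot.calibration(n);E=np.array(c['extrinsics']);print(n,c['fx'],-E[:3,:3].T@E[:3,3],E[:3,:3].round(2).tolist())
s=robot.read_state();print(s)
E
```

```text
pics
top 382.17342412664857 [ 0.39671379 -0.00920092  1.14592589] [[0.03, -1.0, 0.04], [-0.99, -0.03, -0.13], [0.13, -0.03, -0.99]]
side 423.1568373081259 [0.35488372 1.12994424 0.9702649 ] [[-0.99, -0.16, 0.02], [-0.11, 0.57, -0.81], [0.12, -0.81, -0.58]]
{'t': 0.1, 'q': array([ 1.08857981e+00,  1.31098277e-01,  1.48918075e+00,  1.75458438e-05,
        1.52298678e+00, -8.53641075e-02]), 'dq': array([-4.00626073e-04, -2.70922834e-03, -1.61350315e-03, -7.42029923e-04,
       -2.19504679e-06, -1.56776601e-03]), 'joint_torque': array([ 1.78083203e-03, -5.61339891e+01, -4.93096840e+01,  7.70715857e-02,
        2.89768173e-02, -2.43247410e-05]), 'tool_pos': array([0.2317714 , 0.55320528, 0.40377884]), 'orientation': array([-6.19197126e-01, -3.07947138e+00,  2.51496333e-03]), 'force': array([ 0.11083732, -0.04708438,  0.31582215]), 'wrist_torque': array([0.0445177 , 0.01278302, 0.0025495 ]), 'gripper_force': 0.0, 'opening': 0.0930491930691954}
```

View pics/top0.png

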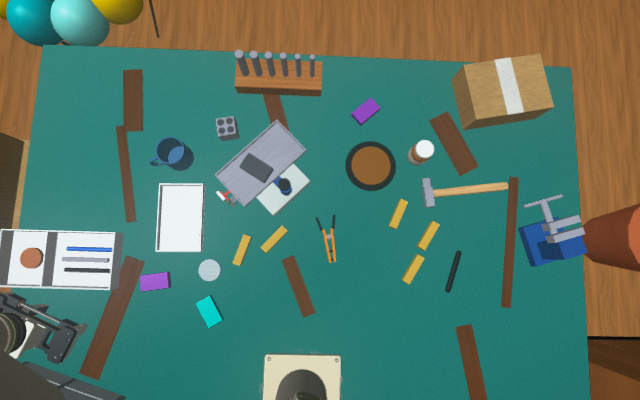

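View pics/side0.png

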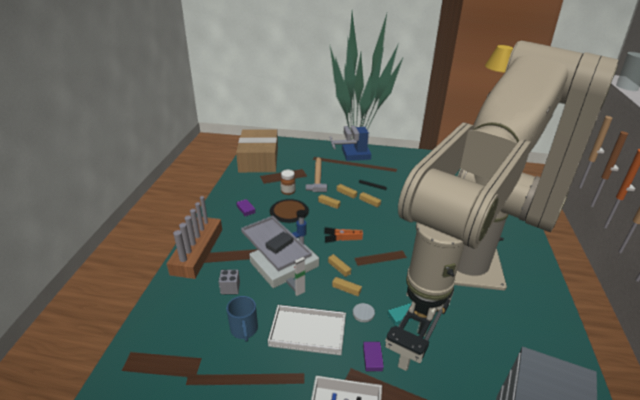

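Top view: scale at (262,170), with the steel block in its pan at (256,167) and the post cap at (285,186). Pad at (371,166), tray (180,217), clamp (328,240). There are five ingots: (242,250), (274,238), (399,213), (429,235) and (414,269).
The candidates for the block are dark grey (256,167), purple (366,111), purple (155,281) and cyan (209,311). Only the dark grey one is steel and lies in the pan, so that is the one meant. I'll confirm it in a crop.

```bash
cat > meas.py <<'E'
from h import *
im=cv2.imread('pics/top0.png');d=np.load('pics/top0.npy');P=pts('top',d);hsv=cv2.cvtColor(im,cv2.COLOR_BGR2HSV)
def rect(m,z,n='top'):
    out=[]
    for c in cv2.findContours(m.astype(np.uint8),0,cv2.CHAIN_APPROX_NONE)[0]:
        if cv2.contourArea(c)<40: continue
        w=np.array([ray(n,*p,z)[:2] for p in c[:,0].astype(float)],np.float32)*1000
        (cx,cy),(a,b),an=cv2.minAreaRect(w)
        if a<b:a,b,an=b,a,an+90
        out.append((c[:,0].mean(0).round().tolist(),round(cx),round(cy),round(a),round(b),round((an+90)%180-90,1)))
    return out
E
python3 - <<'E'
from meas import *
H,S,V=[hsv[...,i].astype(int) for i in range(3)]
box=np.zeros(d.shape,bool);box[80:330,120:560]=1
print('ingots');[print(r) for r in rect((H>17)&(H<30)&(S>130)&(V>150)&box,.024)]
print('clamp');[print(r) for r in rect((H>5)&(H<17)&(S>170)&(V>150)&box,.028)]
Z=P[...,2]
reg=np.zeros(d.shape,bool);reg[118:215,212:312]=1
for name,m,z in(('block',(V<90)&(S<90)&(Z>.125)&(Z<.14)&reg,.13),('panZ>.10',(Z>.095)&(Z<.14)&reg&(P[...,2]<.135),.12)):
    print(name,[ (r) for r in rect(m,z)],np.median(Z[m]))
for u,v in((256,167),(245,155),(280,145),(230,185),(285,184),(286,187),(284,181),(371,166),(180,217),(225,198)):
    print((u,v),P[v,u].round(3),im[v,u])
t=(V>190)&(S<40)&(Z<.05)&box;t[:,:150]=0;t[:,212:]=0
print('tray',rect(t,.025))
b=(H>8)&(H<16)&(S>120)&box;b[:,:340]=0;b[:,400:]=0;b[:135]=0;b[195:]=0
print('pad',rect(b,.012))
a=cv2.resize(im[115:275,210:345],None,fx=4.4,fy=3.7*1,interpolation=cv2.INTER_CUBIC);cv2.imwrite('pics/crop.png',a)
print(robot.calibration('top')['extrinsics'])
E
```

```text
ingots
([413.0, 269.0], 359, -315, 88, 24, -30.4)
([241.0, 250.0], 401, 186, 87, 22, -18.3)
([274.0, 239.0], 435, 95, 86, 22, -41.4)
([428.0, 235.0], 459, -361, 88, 25, -30.4)
([398.0, 214.0], 521, -270, 88, 24, -22.9)
clamp
block [] 0.13167686854302846
panZ>.10 [([256.0, 168.0], 623, 133, 258, 143, -44.8)] 0.11165049470925076
(256, 167) [0.621 0.14  0.136] [98 93 82]
(245, 155) [0.66  0.176 0.111] [178 163 156]
(280, 145) [0.692 0.081 0.109] [182 168 161]
(230, 185) [0.574 0.211 0.112] [181 164 159]
(285, 184) [0.568 0.057 0.189] [67 66 57]
(286, 187) [0.561 0.054 0.188] [66 65 56]
(284, 181) [0.576 0.06  0.188] [61 59 49]
(371, 166) [ 0.665 -0.19   0.012] [ 54  98 141]
(180, 217) [0.492 0.377 0.003] [245 242 238]
(225, 198) [0.534 0.216 0.141] [147 150 176]
tray [([206.0, 270.0], 341, 287, 60, 34, 3.6), ([179.0, 217.0], 491, 372, 199, 129, 1.7)]
pad [([364.0, 172.0], 643, -169, 103, 51, 45.9), ([375.0, 160.0], 687, -203, 112, 68, 58.8)]
[[ 0.02783627 -0.99892454  0.03707977 -0.06272471]
 [-0.99127912 -0.03236499 -0.12774273  0.53934001]
 [ 0.12880543 -0.03320052 -0.99111396  1.08433878]
 [ 0.          0.          0.          1.        ]]
```

View pics/crop.png

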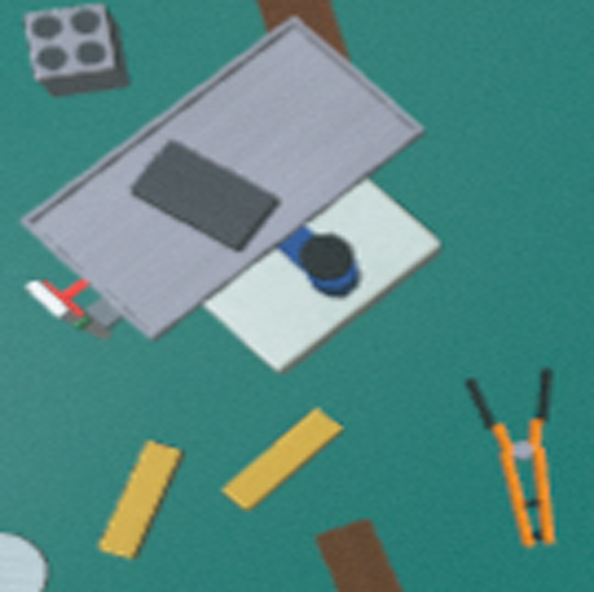

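The crop confirms it: the steel block lies in the pan with crop corners (170,142), (278,203), (240,250), (131,190). The cap is at crop (328,257). The clamp's pivot is at crop (522,450), with its handles pointing up the image and its jaws pointing down to (536,538).

```bash
cat > plan.py <<'E'
from h import *
from scipy.spatial.transform import Rotation as R
def plan(x,y,z,close,s=None,flip=False):
    "moves from measured pose to TCP x,y,z mm with closing dir angle (deg). turn first, then shift in new tool axes"
    s=s or robot.read_state();M=R.from_rotvec(s['orientation']).as_matrix()
    yx=np.degrees(np.arctan2(M[1,0],M[0,0]));cur=yx-90
    best=None
    for k in(-2,-1,0,1,2):
        t=close+180*k;q6=np.degrees(np.arctan2(y,x))-t
        if abs(q6)<148 and (best is None or abs(t-cur)<abs(best-cur)): best=t
    for t in [best]:
        turn=-np.radians(t-cur);a=np.radians(t+90);X=np.array([np.cos(a),np.sin(a)]);Y=np.array([X[1],-X[0]])
        dl=np.array([x,y])-s['tool_pos'][:2]*1000
        print(f"t={s['t']:.1f} tilt={np.degrees(np.arccos(-M[2,2])):.2f} turn {turn:.3f} rad; then shift x {dl@X:.1f} y {dl@Y:.1f} z {s['tool_pos'][2]*1000-z:.1f} | q6 end {np.degrees(np.arctan2(y,x))-t:.0f}")
E
python3 - <<'E'
from plan import *
def cr(a,b,z): return ray('top',(a+.5)/4.4-.5+210,(b+.5)/3.7-.5+115,z)*1000
def dirn(v): return np.degrees(np.arctan2(v[1],v[0]))
pc=[cr(*p,.120) for p in((297,18),(423,128),(153,338),(22,222))]
print('pan',np.mean(pc,0),dirn(pc[2]-pc[1]),dirn(pc[3]-pc[0]),np.linalg.norm(pc[2]-pc[1]),np.linalg.norm(pc[1]-pc[0]))
b=[cr(*p,.132) for p in((170,142),(278,203),(240,250),(131,190))]
print('block',np.mean(b,0),dirn(b[1]-b[0]),dirn(b[2]-b[3]),np.linalg.norm(b[1]-b[0]),np.linalg.norm(b[1]-b[2]))
print('post',cr(328,257,.187))
p=cr(522,450,.028);l=cr(536,538,.028);h=cr(508.5,376,.028);print('clamp',p,l,h,dirn(l-h),np.linalg.norm(l-p))
im=cv2.imread('pics/top0.png');hsv=cv2.cvtColor(im,cv2.COLOR_BGR2HSV).astype(int)
m=(hsv[...,0]>60)&(hsv[...,0]<100)&(hsv[...,1]>90);m=~m;m[:138]=0;m[194:]=0;m[:,:340]=0;m[:,402:]=0
c=max(cv2.findContours(m.astype(np.uint8),0,1)[0],key=cv2.contourArea);w=np.array([ray('top',*q,.012)[:2] for q in c[:,0].astype(float)],np.float32)*1000
print('pad',cv2.minEnclosingCircle(w))
pan=np.mean(pc,0);B=np.mean(b,0)
plan(B[0],B[1],400,dirn(b[1]-b[0])+90)
E
```

```text
pan [639.67080686 130.10853886 120.        ] 135.6123875156159 134.97200608501936 227.83387786069414 116.05646016764024
block [620.62210795 140.14081504 132.        ] -122.3067041778068 -121.52252738326024 80.66852562141017 41.54316461482658
post [568.41582708  59.13558668 187.        ]
clamp [446.79059106 -64.18031666  28.        ] [378.2830823  -75.21615361  28.        ] [505.15014881 -53.61907199  28.        ] -170.3389274512126 69.39069428397227
pad ((666.1145629882812, -187.14614868164062), 75.51858520507812)
t=0.1 tilt=0.10 turn -1.404 rad; then shift x 141.3 y -549.4 z 3.8 | q6 end -135
```

>>> apply_moves(series=[[[0,0,0],[0,0,0.124]],[[0,0,0],[0,0,0.124]],[[0,0,0],[0,0,0.124]],[[0,0,0],[0,0,0.124]],[[0,0,0],[0,0,0.124]],[[0,0,0],[0,0,0.124]],[[0,0,0],[0,0,0.124]],[[0,0,0],[0,0,0.124]],[[0,0,0],[0,0,0.124]],[[0,0,0],[0,0,0.124]],[[0,0,0],[0,0,0.124]],[[0,0,0],[0,0,0.124]]], claw=0.75)

```text
t: 1.1
tool_pos: [0.2318, 0.5533, 0.4041]
orientation: [2.547, 1.839, -0.002]
force: [-0.7, 0.1, -0.7]
opening: 0.0699
gripper_force: 0.0
```

>>> apply_moves(series=[[[0,0,0],[0,0,0.124]],[[0,0,0],[0,0,0.124]],[[-14,38,0],[0,0,0]],[[-14,38,0],[0,0,0]],[[-14,38,0],[0,0,0]],[[-14,38,0],[0,0,0]],[[-14,38,0],[0,0,0]],[[-14,38,0],[0,0,0]],[[-14,38,0],[0,0,0]]])

```text
t: 1.85
tool_pos: [0.4054, 0.3269, 0.4044]
orientation: [2.75, 1.519, -0.001]
force: [0.5, 0.6, 0.0]
opening: 0.0695
gripper_force: 0.0
```

>>> apply_moves(series=[[[-7,38,0],[0,0,0]],[[-7,38,0],[0,0,0]],[[-7,38,0],[0,0,0]],[[-7,38,0],[0,0,0]],[[-7,38,0],[0,0,0]],[[-7,38,0],[0,0,0]],[[0,38,0],[0,0,0]],[[0,0,0],[0,0,0]],[[0,0,0],[0,0,0]]])

```text
t: 2.6
tool_pos: [0.6085, 0.1497, 0.403]
orientation: [-2.752, -1.514, 0.004]
force: [-0.5, 0.1, 0.2]
opening: 0.0698
gripper_force: 0.0
```

```bash
sed -i 's/abs(t-cur)<abs(best-cur)/abs(q6)<abs(q6b)/; s/: best=t$/: best=t;q6b=q6/' plan.py
python3 - <<'E'
from plan import *
plan(620.6,140.1,110+189,-32)
E
```

```text
t=2.6 tilt=0.15 turn -0.007 rad; then shift x -1.8 y 15.4 z 104.0 | q6 end 45
```

>>> apply_moves(series=[[[-2,15,0],[0,0,0]],[[0,0,30],[0,0,0]],[[0,0,30],[0,0,0]],[[0,0,25],[0,0,0]],[[0,0,14],[0,0,0]],[[0,0,5],[0,0,0]],[[0,0,0],[0,0,0]],[[0,0,0],[0,0,0]]])

```text
t: 3.27
tool_pos: [0.6192, 0.1423, 0.3022]
orientation: [2.749, 1.519, 0.002]
force: [0.2, -0.3, 0.7]
opening: 0.07
gripper_force: 0.0
```

>>> apply_moves(series=[[[0,0,0],[0,0,0]],[[0,0,0],[0,0,0]],[[0,0,0],[0,0,0]],[[0,0,0],[0,0,0]],[[0,0,0],[0,0,0]],[[0,0,0],[0,0,0]]], claw=0.2, newtons=45)

```text
t: 3.77
tool_pos: [0.6197, 0.1415, 0.3015]
orientation: [2.75, 1.517, 0.003]
force: [5.6, -0.8, 0.4]
opening: 0.0457
gripper_force: 45.0
```

>>> apply_moves(series=[[[0,0,-10],[0,0,0]],[[0,0,-20],[0,0,0]],[[0,0,-25],[0,0,0]],[[0,0,-25],[0,0,0]],[[0,0,-25],[0,0,0]],[[0,0,-10],[0,0,0]],[[0,0,0],[0,0,0]],[[0,0,0],[0,0,0]]])

```text
t: 4.43
tool_pos: [0.6189, 0.1418, 0.4148]
orientation: [-2.75, -1.518, 0.001]
force: [-0.1, -0.5, -7.3]
opening: 0.0455
gripper_force: 45.0
```

Run:
```python
from plan import *
plan(666,-187,12+189+4,-32)
```

```text
t=4.4 tilt=0.06 turn -0.003 rad; then shift x -253.9 y 214.2 z 209.8 | q6 end 16
```

>>> apply_moves(series=[[[-18,15,0],[0,0,0]],[[-26,22,0],[0,0,0]],[[-26,22,0],[0,0,0]],[[-26,22,0],[0,0,0]],[[-26,22,0],[0,0,0]],[[-26,22,0],[0,0,0]],[[-26,22,0],[0,0,0]],[[-26,22,0],[0,0,0]],[[-26,22,0],[0,0,0]],[[-18,13,0],[0,0,0]],[[-10,10,0],[0,0,0]],[[0,0,0],[0,0,0]]])

```text
t: 5.43
tool_pos: [0.6643, -0.1902, 0.4123]
orientation: [-2.751, -1.512, 0.005]
force: [0.4, -0.2, -6.9]
opening: 0.0456
gripper_force: 45.0
```

>>> apply_moves(series=[[[0,0,25],[0,0,0]],[[0,0,35],[0,0,0]],[[0,0,35],[0,0,0]],[[0,0,35],[0,0,0]],[[0,0,30],[0,0,0]],[[0,0,20],[0,0,0]],[[0,0,15],[0,0,0]],[[0,0,0],[0,0,0]],[[0,0,0],[0,0,0]]])

```text
t: 6.18
tool_pos: [0.6645, -0.1862, 0.2196]
orientation: [-2.748, -1.518, 0.002]
force: [-0.5, -0.5, -5.6]
opening: 0.0451
gripper_force: 45.0
```

Run:
```python
from plan import *
plan(666,-187,12+189,-32)
```

```text
t=6.2 tilt=0.15 turn -0.003 rad; then shift x 0.2 y 1.7 z 18.6 | q6 end 16
```

>>> apply_moves(series=[[[0,2,6],[0,0,0]],[[0,0,6],[0,0,0]],[[0,0,1.5],[0,0,0]],[[0,0,1],[0,0,0]],[[0,0,0],[0,0,0]],[[0,0,0],[0,0,0]]])

```text
t: 6.68
tool_pos: [0.6666, -0.1884, 0.2066]
orientation: [2.75, 1.518, 0.0]
force: [0.0, 0.3, -5.8]
opening: 0.0458
gripper_force: 45.0
```

>>> apply_moves(series=[[[0,0,1.5],[0,0,0]],[[0,0,1],[0,0,0]],[[0,0,0],[0,0,0]],[[0,0,0],[0,0,0]]])

```text
t: 7.02
tool_pos: [0.6667, -0.1884, 0.2047]
orientation: [2.75, 1.518, 0.001]
force: [-2.5, 0.1, 0.9]
opening: 0.0455
gripper_force: 45.0
```

>>> apply_moves(series=[[[0,0,0],[0,0,0]],[[0,0,0],[0,0,0]],[[0,0,0],[0,0,0]],[[0,0,0],[0,0,0]],[[0,0,-15],[0,0,0]],[[0,0,-30],[0,0,0]],[[0,0,-40],[0,0,0]],[[0,0,-40],[0,0,0]],[[0,0,-40],[0,0,0]],[[0,0,-40],[0,0,0]],[[0,0,0],[0,0,0]]], claw=0.65)

```text
t: 7.93
tool_pos: [0.6677, -0.1886, 0.4224]
orientation: [2.739, 1.512, 0.018]
force: [1.5, 0.2, 2.5]
opening: 0.0606
gripper_force: 0.0
```

```bash
cat > look.py <<'E'
from meas import *
from plan import plan
S=np.array([567.5,58.5]);A=np.radians(45.3);EX=np.array([np.cos(A),np.sin(A)]);EY=np.array([-EX[1],EX[0]])
def slot(y,x=100): return S+EX*x+EY*y
def look(tag):
    im,d=cam('top');cv2.imwrite(f'pics/{tag}.png',im);P=pts('top',d);hsv=cv2.cvtColor(im,cv2.COLOR_BGR2HSV).astype(int)
    H,Sx,V=hsv[...,0],hsv[...,1],hsv[...,2];box=np.zeros(d.shape,bool);box[80:330,120:560]=1
    m=(H>17)&(H<30)&(Sx>130)&(V>150)&box
    low=m&(P[...,2]<.05)
    for r in rect(low,.024): print('ingot',r)
    q=P[...,:2]*1000-S;lx=q@EX;ly=q@EY
    pm=(abs(lx-100)<50)&(abs(ly)<105)&(Sx<70)&(P[...,2]>.03)&(P[...,2]<.15)
    z=P[...,2][pm];
    if len(z):print('pan floor z',np.median(z).round(4),len(z),'sink',round(130.5-1000*np.median(z),1))
    return im,d,P
E
python3 - <<'E'
from look import *
im,d,P=look('l1')
print(rect(((abs(P[...,2]-.034)<.008)&(cv2.cvtColor(im,cv2.COLOR_BGR2HSV)[...,2]<110)),.034))
plan(521,-270,300,-22.9+90)
E
```

```text
ingot ([417.0, 264.0], 371, -324, 60, 21, -27.0)
ingot ([241.0, 250.0], 401, 186, 88, 22, -18.3)
ingot ([274.0, 238.0], 436, 95, 86, 21, -42.8)
ingot ([429.0, 236.0], 459, -361, 88, 23, -31.2)
pan floor z 0.1308 2966 sink -0.3
[([66.0, 380.0], 32, 642, 291, 12, 73.1), ([115.0, 261.0], 360, 539, 160, 11, -0.9), ([48.0, 258.0], 360, 727, 149, 16, 0.3), ([3.0, 257.0], 359, 857, 149, 16, -0.4), ([374.0, 169.0], 650, -197, 46, 25, 58.8), ([281.0, 90.0], 887, 93, 246, 9, -89.8)]
t=8.0 tilt=0.76 turn 1.409 rad; then shift x -103.3 y 132.0 z 118.1 | q6 end 86
```

>>> apply_moves(series=[[[0,0,0],[0,0,0.117]],[[0,0,0],[0,0,0.117]],[[0,0,0],[0,0,0.117]],[[0,0,0],[0,0,0.117]],[[0,0,0],[0,0,0.117]],[[0,0,0],[0,0,0.117]],[[0,0,0],[0,0,0.117]],[[0,0,0],[0,0,0.117]],[[0,0,0],[0,0,0.117]],[[0,0,0],[0,0,0.117]],[[0,0,0],[0,0,0.117]],[[0,0,0],[0,0,0.117]]], claw=0.55)

```text
t: 8.98
tool_pos: [0.6662, -0.1882, 0.4084]
orientation: [-3.079, 0.626, 0.001]
force: [0.0, 0.2, -0.0]
opening: 0.0509
gripper_force: 0.0
```

>>> apply_moves(series=[[[-15,20,0],[0,0,0]],[[-22,28,0],[0,0,0]],[[-22,28,20],[0,0,0]],[[-22,28,30],[0,0,0]],[[-22,28,40],[0,0,0]],[[0,0,28],[0,0,0]],[[0,0,0],[0,0,0]],[[0,0,0],[0,0,0]]])

```text
t: 9.65
tool_pos: [0.5299, -0.2644, 0.3014]
orientation: [-3.079, 0.617, 0.006]
force: [0.6, -0.3, 0.5]
opening: 0.0513
gripper_force: 0.0
```

Run:
```python
from look import *
im,d,P=look('l2')
plan(521,-270,188,-22.9+90)
```

```text
ingot ([241.0, 250.0], 401, 186, 88, 22, -18.3)
ingot ([274.0, 239.0], 436, 95, 86, 21, -42.9)
ingot ([427.0, 236.0], 456, -359, 81, 23, -30.6)
pan floor z 0.1309 2954 sink -0.4
t=9.7 tilt=0.02 turn 0.005 rad; then shift x -7.3 y 8.9 z 115.7 | q6 end 86
```

>>> apply_moves(series=[[[-7,9,0],[0,0,0]],[[0,0,35],[0,0,0]],[[0,0,35],[0,0,0]],[[0,0,25],[0,0,0]],[[0,0,12],[0,0,0]],[[0,0,5],[0,0,0]],[[0,0,0],[0,0,0]],[[0,0,0],[0,0,0]]])

```text
t: 10.37
tool_pos: [0.522, -0.271, 0.193]
orientation: [3.079, -0.616, 0.005]
force: [-0.7, -0.6, 0.4]
opening: 0.0512
gripper_force: 0.0
```

>>> apply_moves(series=[[[0,0,0],[0,0,0]],[[0,0,0],[0,0,0]],[[0,0,0],[0,0,0]],[[0,0,0],[0,0,0]],[[0,0,0],[0,0,0]],[[0,0,0],[0,0,0]]], claw=0.05)

```text
t: 10.87
tool_pos: [0.5211, -0.2708, 0.1915]
orientation: [3.08, -0.617, 0.002]
force: [-1.7, -1.3, 4.2]
opening: 0.0237
gripper_force: 45.0
```

>>> apply_moves(series=[[[0,0,-15],[0,0,0]],[[0,0,-25],[0,0,0]],[[0,0,-35],[0,0,0]],[[0,0,-40],[0,0,0]],[[0,0,-40],[0,0,0]],[[0,0,-40],[0,0,0]],[[0,0,-20],[0,0,0]],[[0,0,0],[0,0,0]],[[0,0,0],[0,0,0]]])

```text
t: 11.62
tool_pos: [0.521, -0.2704, 0.406]
orientation: [3.08, -0.617, 0.002]
force: [-0.6, -0.5, -5.0]
opening: 0.0235
gripper_force: 45.0
```

Run:
```python
from look import *
for y in(72,24,-24,-72): print(slot(y).round(1))
plan(*slot(-72),130+190,135.3)
```

```text
[586.7 180.2]
[620.8 146.5]
[654.9 112.7]
[689.   78.9]
t=11.6 tilt=0.09 turn -1.186 rad; then shift x 366.5 y -126.3 z 86.0 | q6 end 51
```

>>> apply_moves(series=[[[0,0,0],[0,0,-0.119]],[[0,0,0],[0,0,-0.119]],[[0,0,0],[0,0,-0.119]],[[0,0,0],[0,0,-0.119]],[[0,0,0],[0,0,-0.119]],[[0,0,0],[0,0,-0.119]],[[0,0,0],[0,0,-0.119]],[[0,0,0],[0,0,-0.119]],[[0,0,0],[0,0,-0.119]],[[0,0,0],[0,0,-0.119]]])

```text
t: 12.45
tool_pos: [0.5201, -0.2699, 0.401]
orientation: [-2.888, -1.222, 0.006]
force: [-0.2, 0.8, -3.7]
opening: 0.0239
gripper_force: 45.0
```

>>> apply_moves(series=[[[20,-7,0],[0,0,0]],[[35,-12,0],[0,0,0]],[[38,-13,0],[0,0,0]],[[38,-13,0],[0,0,0]],[[38,-13,0],[0,0,0]],[[38,-13,0],[0,0,0]],[[38,-13,0],[0,0,0]],[[38,-13,0],[0,0,0]],[[38,-13,0],[0,0,0]],[[30,-10,0],[0,0,0]],[[15,-6,0],[0,0,0]],[[0,0,0],[0,0,0]]])

```text
t: 13.45
tool_pos: [0.6872, 0.0833, 0.4001]
orientation: [-2.891, -1.221, 0.01]
force: [0.2, 0.3, -3.6]
opening: 0.0237
gripper_force: 45.0
```

>>> apply_moves(series=[[[0,0,15],[0,0,0]],[[0,0,30],[0,0,0]],[[0,0,15],[0,0,0]],[[0,0,5],[0,0,0]],[[0,0,0],[0,0,0]],[[0,0,0],[0,0,0]]])

```text
t: 13.95
tool_pos: [0.6869, 0.0785, 0.3396]
orientation: [-2.896, -1.215, 0.003]
force: [-0.3, -0.1, -2.8]
opening: 0.0238
gripper_force: 45.0
```

Run:
```python
from look import *
look('l3')
plan(*slot(-72),130+190,135.3)
```

```text
ingot ([413.0, 269.0], 360, -315, 88, 23, -30.6)
ingot ([428.0, 235.0], 460, -361, 88, 23, -30.8)
pan floor z 0.1308 859 sink -0.3
t=14.0 tilt=0.02 turn 0.004 rad; then shift x 1.4 y 1.0 z 21.2 | q6 end 51
```

>>> apply_moves(series=[[[1,1,10],[0,0,0]],[[0,0,7],[0,0,0]],[[0,0,4],[0,0,0]],[[0,0,3],[0,0,0]],[[0,0,2],[0,0,0]],[[0,0,0],[0,0,0]],[[0,0,0],[0,0,0]]])

```text
t: 14.58
tool_pos: [0.6887, 0.0791, 0.315]
orientation: [2.897, 1.216, -0.0]
force: [-0.7, -1.8, -2.8]
opening: 0.0238
gripper_force: 45.0
```

>>> apply_moves(series=[[[0,0,0],[0,0,0]],[[0,0,0],[0,0,0]],[[0,0,0],[0,0,0]],[[0,0,0],[0,0,0]],[[0,0,-15],[0,0,0]],[[0,0,-25],[0,0,0]],[[0,0,-35],[0,0,0]],[[0,0,-20],[0,0,0]],[[0,0,0],[0,0,0]],[[0,0,0],[0,0,0]]], claw=0.38)

```text
t: 15.42
tool_pos: [0.6891, 0.0792, 0.4137]
orientation: [2.895, 1.215, 0.008]
force: [0.6, -0.2, -0.8]
opening: 0.0355
gripper_force: 0.0
```

Run:
```python
from look import *
plan(460,-361,300,-30.8+90)
```

```text
t=15.4 tilt=0.32 turn 1.332 rad; then shift x 28.6 y 495.4 z 113.7 | q6 end 83
```

>>> apply_moves(series=[[[0,0,0],[0,0,0.111]],[[0,0,0],[0,0,0.111]],[[0,0,0],[0,0,0.111]],[[0,0,0],[0,0,0.111]],[[0,0,0],[0,0,0.111]],[[0,0,0],[0,0,0.111]],[[0,0,0],[0,0,0.111]],[[0,0,0],[0,0,0.111]],[[0,0,0],[0,0,0.111]],[[0,0,0],[0,0,0.111]],[[0,0,0],[0,0,0.111]],[[0,0,0],[0,0,0.111]]])

```text
t: 16.42
tool_pos: [0.6883, 0.0791, 0.4081]
orientation: [3.026, -0.842, -0.004]
force: [-0.5, 0.7, -0.3]
opening: 0.0351
gripper_force: 0.0
```

>>> apply_moves(series=[[[2,30,0],[0,0,0]],[[2,40,0],[0,0,0]],[[2,40,0],[0,0,0]],[[2,40,0],[0,0,0]],[[2,40,0],[0,0,0]],[[3,40,0],[0,0,0]],[[3,40,0],[0,0,0]],[[3,40,0],[0,0,0]],[[3,40,0],[0,0,0]],[[2,40,0],[0,0,0]],[[2,40,0],[0,0,0]],[[2,40,0],[0,0,0]]], claw=0.55)

```text
t: 17.42
tool_pos: [0.4707, -0.3402, 0.4086]
orientation: [-3.028, 0.833, 0.003]
force: [0.3, 0.2, -0.6]
opening: 0.0511
gripper_force: 0.0
```

>>> apply_moves(series=[[[0,25,25],[0,0,0]],[[0,0,40],[0,0,0]],[[0,0,30],[0,0,0]],[[0,0,15],[0,0,0]],[[0,0,0],[0,0,0]],[[0,0,0],[0,0,0]]])

```text
t: 17.92
tool_pos: [0.4588, -0.36, 0.2981]
orientation: [-3.027, 0.833, 0.006]
force: [0.4, -0.9, 0.6]
opening: 0.0509
gripper_force: 0.0
```

Run:
```python
from look import *
look('l4')
plan(460,-361,190,-30.8+90)
```

```text
ingot ([412.0, 268.0], 363, -310, 89, 22, -39.4)
ingot ([241.0, 250.0], 401, 186, 88, 22, -18.3)
ingot ([419.0, 239.0], 445, -333, 69, 24, -30.3)
ingot ([274.0, 238.0], 436, 95, 86, 21, -42.8)
pan floor z 0.1185 2541 sink 12.0
t=18.0 tilt=0.03 turn 0.001 rad; then shift x 0.7 y 0.2 z 110.1 | q6 end 83
```

Run:
```python
from h import *
a=cv2.imread('pics/l4.png')[180:300,370:480];b=cam('side')[0]
cv2.imwrite('pics/l4s.png',b)
a=cv2.resize(a,(440,480),interpolation=cv2.INTER_CUBIC);b=cv2.resize(b[170:215,310:400],(360,180),interpolation=cv2.INTER_CUBIC)
o=np.zeros((480,800,3),np.uint8);o[:,:440]=a;o[:180,440:]=b;cv2.imwrite('pics/l4c.png',o)
```

```text
(no output)
```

View pics/l4c.png

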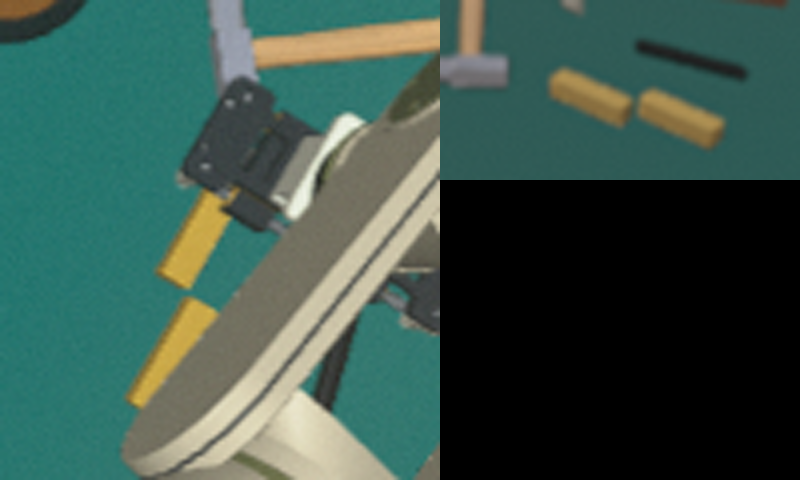

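The gripper and arm hide part of both ingots, but the upper one's lower end, near px (414,250), seems to have moved. I'll measure both in the side view, which is clear.

Run:
```python
from look import *
for f in('side0','l4s'):
    h=cv2.cvtColor(cv2.imread(f'pics/{f}.png'),cv2.COLOR_BGR2HSV).astype(int)
    m=(h[...,0]>14)&(h[...,0]<30)&(h[...,1]>110)&(h[...,2]>185);m[:170]=0;m[215:]=0;m[:,:310]=0;m[:,400:]=0
    print(f,rect(m,.024,'side'))
    m=(h[...,0]>14)&(h[...,0]<30)&(h[...,1]>110)&(h[...,2]>120);m[:170]=0;m[215:]=0;m[:,:310]=0;m[:,400:]=0
    print(f,rect(m,.012,'side'))
for f in('l3','l4'):
    h=cv2.cvtColor(cv2.imread(f'pics/{f}.png'),cv2.COLOR_BGR2HSV).astype(int)
    m=((h[...,0]>17)&(h[...,0]<30)&(h[...,1]>130)&(h[...,2]>150)).astype(np.uint8);m[:,:390]=0;m[:,460:]=0;m[:200]=0
    for c in cv2.findContours(m,0,1)[0]:
        if cv2.contourArea(c)>40: print(f,cv2.boxPoints(cv2.minAreaRect(c)).round().tolist())
```

```text
side0 []
side0 [([329.0, 201.0], 523, -275, 95, 45, -23.3), ([369.0, 199.0], 363, -320, 93, 43, -30.7), ([346.0, 190.0], 462, -366, 94, 45, -28.8)]
l4s []
l4s [([370.0, 199.0], 362, -319, 96, 43, -31.5), ([347.0, 194.0], 455, -342, 99, 45, -30.3)]
l3 [[402.0, 280.0], [417.0, 254.0], [424.0, 258.0], [409.0, 284.0]]
l3 [[417.0, 245.0], [432.0, 220.0], [439.0, 224.0], [424.0, 249.0]]
l4 [[399.0, 277.0], [418.0, 253.0], [424.0, 258.0], [405.0, 281.0]]
l4 [[410.0, 248.0], [421.0, 228.0], [428.0, 232.0], [417.0, 252.0]]
```

>>> apply_moves(series=[[[-9,-8,0],[0,0,0]],[[-8,-7,0],[0,0,0]],[[0,0,35],[0,0,0]],[[0,0,35],[0,0,0]],[[0,0,20],[0,0,0]],[[0,0,12],[0,0,0]],[[0,0,5],[0,0,0]],[[0,0,0],[0,0,0]],[[0,0,0],[0,0,0]]])

```text
t: 18.77
tool_pos: [0.4533, -0.3394, 0.1945]
orientation: [3.028, -0.833, 0.003]
force: [-0.5, 0.4, 0.0]
opening: 0.0513
gripper_force: 0.0
```

>>> apply_moves(series=[[[0,0,0],[0,0,0]],[[0,0,0],[0,0,0]],[[0,0,0],[0,0,0]],[[0,0,0],[0,0,0]],[[0,0,0],[0,0,0]],[[0,0,0],[0,0,0]]], claw=0.05)

```text
t: 19.27
tool_pos: [0.4527, -0.3391, 0.1933]
orientation: [3.029, -0.834, 0.001]
force: [-0.4, 0.7, 4.5]
opening: 0.0237
gripper_force: 45.0
```

>>> apply_moves(series=[[[0,0,-15],[0,0,0]],[[0,0,-25],[0,0,0]],[[0,0,-35],[0,0,0]],[[0,0,-40],[0,0,0]],[[0,0,-40],[0,0,0]],[[0,0,-40],[0,0,0]],[[0,0,-20],[0,0,0]],[[0,0,0],[0,0,0]],[[0,0,0],[0,0,0]]])

```text
t: 20.02
tool_pos: [0.4526, -0.339, 0.408]
orientation: [3.028, -0.834, 0.002]
force: [-0.8, 0.7, -5.2]
opening: 0.0238
gripper_force: 45.0
```

Run:
```python
from look import *
plan(*slot(-24),118.5+192,135.3)
```

```text
t=20.0 tilt=0.08 turn -1.328 rad; then shift x 463.4 y -173.9 z 97.5 | q6 end 54
```

>>> apply_moves(series=[[[0,0,0],[0,0,-0.111]],[[0,0,0],[0,0,-0.111]],[[0,0,0],[0,0,-0.111]],[[0,0,0],[0,0,-0.111]],[[0,0,0],[0,0,-0.111]],[[0,0,0],[0,0,-0.111]],[[0,0,0],[0,0,-0.111]],[[0,0,0],[0,0,-0.111]],[[0,0,0],[0,0,-0.111]],[[0,0,0],[0,0,-0.111]],[[0,0,0],[0,0,-0.11]],[[0,0,0],[0,0,-0.11]]])

```text
t: 21.02
tool_pos: [0.4519, -0.3383, 0.4031]
orientation: [-2.889, -1.218, 0.004]
force: [-0.4, 0.2, -3.9]
opening: 0.0237
gripper_force: 45.0
```

>>> apply_moves(series=[[[20,-8,0],[0,0,0]],[[35,-13,0],[0,0,0]],[[38,-14,0],[0,0,0]],[[38,-14,0],[0,0,0]],[[38,-14,0],[0,0,0]],[[38,-14,0],[0,0,0]],[[38,-14,0],[0,0,0]],[[38,-14,0],[0,0,0]],[[38,-14,0],[0,0,0]],[[38,-14,0],[0,0,0]],[[38,-14,0],[0,0,0]],[[38,-14,0],[0,0,0]]])

```text
t: 22.02
tool_pos: [0.6428, 0.0859, 0.4029]
orientation: [-2.896, -1.212, 0.01]
force: [0.3, -0.5, -4.3]
opening: 0.0239
gripper_force: 45.0
```

>>> apply_moves(series=[[[20,-9,0],[0,0,0]],[[8,-4,0],[0,0,0]],[[0,0,25],[0,0,0]],[[0,0,30],[0,0,0]],[[0,0,20],[0,0,0]],[[0,0,5],[0,0,0]],[[0,0,0],[0,0,0]],[[0,0,0],[0,0,0]]])

```text
t: 22.68
tool_pos: [0.6532, 0.1125, 0.327]
orientation: [-2.898, -1.212, 0.003]
force: [-0.1, 0.1, -3.1]
opening: 0.0231
gripper_force: 45.0
```

Run:
```python
from look import *
plan(*slot(-24),118.5+192,135.3)
```

```text
t=22.7 tilt=0.11 turn 0.002 rad; then shift x 1.3 y 1.0 z 16.5 | q6 end 54
```

>>> apply_moves(series=[[[1,1,8],[0,0,0]],[[0,0,6],[0,0,0]],[[0,0,4],[0,0,0]],[[0,0,3],[0,0,0]],[[0,0,3],[0,0,0]],[[0,0,0],[0,0,0]],[[0,0,0],[0,0,0]]])

```text
t: 23.27
tool_pos: [0.655, 0.113, 0.304]
orientation: [2.898, 1.213, 0.0]
force: [0.2, 0.1, -1.0]
opening: 0.0239
gripper_force: 45.0
```

>>> apply_moves(series=[[[0,0,0],[0,0,0]],[[0,0,0],[0,0,0]],[[0,0,0],[0,0,0]],[[0,0,0],[0,0,0]],[[0,0,-15],[0,0,0]],[[0,0,-25],[0,0,0]],[[0,0,-35],[0,0,0]],[[0,0,-30],[0,0,0]],[[0,0,0],[0,0,0]],[[0,0,0],[0,0,0]]], claw=0.38)

```text
t: 24.1
tool_pos: [0.6556, 0.1131, 0.4124]
orientation: [2.896, 1.212, 0.009]
force: [0.7, 0.6, -0.6]
opening: 0.0356
gripper_force: 0.0
```

Run:
```python
from look import *
plan(360,-315,300,-30.8+90)
```

```text
t=24.1 tilt=0.35 turn 1.330 rad; then shift x -34.7 y 519.1 z 112.4 | q6 end 80
```

>>> apply_moves(series=[[[0,0,0],[0,0,0.111]],[[0,0,0],[0,0,0.111]],[[0,0,0],[0,0,0.111]],[[0,0,0],[0,0,0.111]],[[0,0,0],[0,0,0.111]],[[0,0,0],[0,0,0.111]],[[0,0,0],[0,0,0.111]],[[0,0,0],[0,0,0.111]],[[0,0,0],[0,0,0.111]],[[0,0,0],[0,0,0.111]],[[0,0,0],[0,0,0.11]],[[0,0,0],[0,0,0.11]]])

```text
t: 25.1
tool_pos: [0.6546, 0.113, 0.4066]
orientation: [3.026, -0.842, -0.004]
force: [-0.8, 0.1, 0.3]
opening: 0.0354
gripper_force: 0.0
```

>>> apply_moves(series=[[[-2,30,0],[0,0,0]],[[-3,40,0],[0,0,0]],[[-3,40,0],[0,0,0]],[[-3,40,0],[0,0,0]],[[-3,40,0],[0,0,0]],[[-3,40,0],[0,0,0]],[[-3,40,0],[0,0,0]],[[-3,40,0],[0,0,0]],[[-3,40,0],[0,0,0]],[[-3,40,0],[0,0,0]],[[-2,40,0],[0,0,0]],[[-2,40,0],[0,0,0]]], claw=0.6)

```text
t: 26.1
tool_pos: [0.3843, -0.2748, 0.4073]
orientation: [-3.028, 0.833, 0.003]
force: [-0.7, -1.0, -0.5]
opening: 0.0555
gripper_force: 0.0
```

>>> apply_moves(series=[[[-2,30,20],[0,0,0]],[[0,19,40],[0,0,0]],[[0,0,30],[0,0,0]],[[0,0,10],[0,0,0]],[[0,0,0],[0,0,0]],[[0,0,0],[0,0,0]]])

```text
t: 26.6
tool_pos: [0.36, -0.3135, 0.3109]
orientation: [-3.028, 0.832, 0.002]
force: [0.1, -0.2, 0.6]
opening: 0.0556
gripper_force: 0.0
```

Run:
```python
from look import *
look('l5')
plan(360,-315,190,-30.8+90)
b=cam('side')[0];cv2.imwrite('pics/l5s.png',b)
h=cv2.cvtColor(b,cv2.COLOR_BGR2HSV).astype(int)
m=(h[...,0]>14)&(h[...,0]<30)&(h[...,1]>110)&(h[...,2]>120);m[:170]=0;m[215:]=0;m[:,:310]=0;m[:,400:]=0
print(rect(m,.012,'side'))
```

```text
ingot ([408.0, 278.0], 333, -299, 26, 23, -26.9)
ingot ([241.0, 250.0], 401, 186, 88, 22, -18.3)
ingot ([274.0, 238.0], 436, 95, 86, 21, -42.8)
pan floor z 0.1059 2140 sink 24.6
t=26.6 tilt=0.06 turn 0.001 rad; then shift x 0.1 y 1.3 z 122.4 | q6 end 80
[([370.0, 199.0], 361, -320, 95, 46, -29.6)]
```

>>> apply_moves(series=[[[0,1,35],[0,0,0]],[[0,0,35],[0,0,0]],[[0,0,30],[0,0,0]],[[0,0,13],[0,0,0]],[[0,0,6],[0,0,0]],[[0,0,0],[0,0,0]],[[0,0,0],[0,0,0]]])

```text
t: 27.28
tool_pos: [0.3604, -0.3154, 0.194]
orientation: [3.028, -0.832, 0.004]
force: [0.5, -0.5, 0.6]
opening: 0.0557
gripper_force: 0.0
```

>>> apply_moves(series=[[[0,0,0],[0,0,0]],[[0,0,0],[0,0,0]],[[0,0,0],[0,0,0]],[[0,0,0],[0,0,0]],[[0,0,0],[0,0,0]],[[0,0,0],[0,0,0]]], claw=0.05)

```text
t: 27.78
tool_pos: [0.3594, -0.3152, 0.1926]
orientation: [3.028, -0.833, 0.001]
force: [-2.1, -1.5, 3.4]
opening: 0.0235
gripper_force: 45.0
```

>>> apply_moves(series=[[[0,0,-15],[0,0,0]],[[0,0,-25],[0,0,0]],[[0,0,-35],[0,0,0]],[[0,0,-40],[0,0,0]],[[0,0,-40],[0,0,0]],[[0,0,-40],[0,0,0]],[[0,0,-20],[0,0,0]],[[0,0,0],[0,0,0]],[[0,0,0],[0,0,0]]])

```text
t: 28.53
tool_pos: [0.3594, -0.3149, 0.4073]
orientation: [3.028, -0.834, 0.002]
force: [-0.3, -0.3, -5.1]
opening: 0.0234
gripper_force: 45.0
```

Run:
```python
from look import *
plan(*slot(24),106+192,135.3)
```

```text
t=28.5 tilt=0.08 turn -1.328 rad; then shift x 511.8 y -138.8 z 109.3 | q6 end 58
```

>>> apply_moves(series=[[[0,0,0],[0,0,-0.111]],[[0,0,0],[0,0,-0.111]],[[0,0,0],[0,0,-0.111]],[[0,0,0],[0,0,-0.111]],[[0,0,0],[0,0,-0.111]],[[0,0,0],[0,0,-0.111]],[[0,0,0],[0,0,-0.111]],[[0,0,0],[0,0,-0.111]],[[0,0,0],[0,0,-0.111]],[[0,0,0],[0,0,-0.111]],[[0,0,0],[0,0,-0.11]],[[0,0,0],[0,0,-0.11]]])

```text
t: 29.53
tool_pos: [0.3588, -0.3142, 0.4029]
orientation: [-2.889, -1.218, 0.003]
force: [-0.6, 0.1, -3.8]
opening: 0.0235
gripper_force: 45.0
```

>>> apply_moves(series=[[[20,-6,-10],[0,0,0]],[[35,-9,-10],[0,0,0]],[[40,-11,0],[0,0,0]],[[40,-11,0],[0,0,0]],[[40,-11,0],[0,0,0]],[[40,-11,0],[0,0,0]],[[40,-11,0],[0,0,0]],[[40,-11,0],[0,0,0]],[[40,-11,0],[0,0,0]],[[40,-11,0],[0,0,0]],[[40,-11,0],[0,0,0]],[[40,-11,0],[0,0,0]]])

```text
t: 30.53
tool_pos: [0.5896, 0.0991, 0.4225]
orientation: [-2.896, -1.212, 0.009]
force: [1.0, -0.4, -3.5]
opening: 0.0234
gripper_force: 45.0
```

>>> apply_moves(series=[[[36,-10,0],[0,0,0]],[[20,-4,0],[0,0,0]],[[0,0,30],[0,0,0]],[[0,0,35],[0,0,0]],[[0,0,30],[0,0,0]],[[0,0,10],[0,0,0]],[[0,0,0],[0,0,0]],[[0,0,0],[0,0,0]]])

```text
t: 31.2
tool_pos: [0.6184, 0.1465, 0.3205]
orientation: [-2.897, -1.212, 0.006]
force: [1.0, -0.4, -2.9]
opening: 0.0236
gripper_force: 45.0
```

Run:
```python
from look import *
plan(*slot(24),106+192,135.3)
```

```text
t=31.2 tilt=0.21 turn 0.002 rad; then shift x 1.6 y 1.7 z 22.5 | q6 end 58
```

>>> apply_moves(series=[[[2,2,12],[0,0,0]],[[0,0,8],[0,0,0]],[[0,0,5],[0,0,0]],[[0,0,3],[0,0,0]],[[0,0,3],[0,0,0]],[[0,0,0],[0,0,0]],[[0,0,0],[0,0,0]]])

```text
t: 31.78
tool_pos: [0.6218, 0.1467, 0.2915]
orientation: [2.898, 1.213, 0.0]
force: [-1.2, -1.2, -2.3]
opening: 0.0236
gripper_force: 45.0
```

>>> apply_moves(series=[[[0,0,0],[0,0,0]],[[0,0,0],[0,0,0]],[[0,0,0],[0,0,0]],[[0,0,0],[0,0,0]],[[0,0,-15],[0,0,0]],[[0,0,-25],[0,0,0]],[[0,0,-35],[0,0,0]],[[0,0,-40],[0,0,0]],[[0,0,0],[0,0,0]],[[0,0,0],[0,0,0]]], claw=0.38)

```text
t: 32.62
tool_pos: [0.6227, 0.1469, 0.4108]
orientation: [2.896, 1.212, 0.012]
force: [-0.3, 0.3, -0.1]
opening: 0.0354
gripper_force: 0.0
```

Run:
```python
from look import *
plan(436,95,300,-42.5+90)
```

```text
t=32.6 tilt=0.45 turn -1.607 rad; then shift x 102.6 y -164.4 z 110.8 | q6 end -35
```

>>> apply_moves(series=[[[0,0,0],[0,0,-0.124]],[[0,0,0],[0,0,-0.124]],[[0,0,0],[0,0,-0.124]],[[0,0,0],[0,0,-0.124]],[[0,0,0],[0,0,-0.124]],[[0,0,0],[0,0,-0.124]],[[0,0,0],[0,0,-0.124]],[[0,0,0],[0,0,-0.124]],[[0,0,0],[0,0,-0.124]],[[0,0,0],[0,0,-0.124]],[[0,0,0],[0,0,-0.124]],[[0,0,0],[0,0,-0.124]]], claw=0.55)

```text
t: 33.62
tool_pos: [0.6215, 0.1467, 0.4044]
orientation: [-1.301, -2.857, 0.002]
force: [-0.7, 0.5, -0.5]
opening: 0.0513
gripper_force: 0.0
```

>>> apply_moves(series=[[[0,0,0],[0,0,-0.12]],[[20,-33,0],[0,0,0]],[[20,-33,0],[0,0,0]],[[20,-33,0],[0,0,0]],[[20,-33,10],[0,0,0]],[[22,-32,30],[0,0,0]],[[0,0,40],[0,0,0]],[[0,0,20],[0,0,0]],[[0,0,0],[0,0,0]],[[0,0,0],[0,0,0]]])

```text
t: 34.45
tool_pos: [0.4407, 0.0958, 0.3093]
orientation: [-1.136, -2.925, 0.003]
force: [-0.6, 0.1, 0.2]
opening: 0.0514
gripper_force: 0.0
```

Run:
```python
from look import *
look('l6')
plan(436,95,190,-42.5+90)
```

```text
ingot ([239.0, 258.0], 378, 194, 40, 22, -19.0)
pan floor z 0.0935 1722 sink 37.0
t=34.5 tilt=0.04 turn 0.001 rad; then shift x 3.6 y -4.5 z 121.0 | q6 end -35
```

>>> apply_moves(series=[[[4,-4,35],[0,0,0]],[[0,0,35],[0,0,0]],[[0,0,30],[0,0,0]],[[0,0,12],[0,0,0]],[[0,0,5],[0,0,0]],[[0,0,0],[0,0,0]],[[0,0,0],[0,0,0]]])

```text
t: 35.08
tool_pos: [0.4373, 0.0958, 0.1954]
orientation: [1.136, 2.927, 0.002]
force: [0.1, 0.9, 0.2]
opening: 0.0512
gripper_force: 0.0
```

>>> apply_moves(series=[[[0,0,0],[0,0,0]],[[0,0,0],[0,0,0]],[[0,0,0],[0,0,0]],[[0,0,0],[0,0,0]],[[0,0,0],[0,0,0]],[[0,0,0],[0,0,0]]], claw=0.05)

```text
t: 35.58
tool_pos: [0.4361, 0.0955, 0.1942]
orientation: [1.137, 2.928, -0.0]
force: [-3.1, -2.4, 6.8]
opening: 0.0236
gripper_force: 45.0
```

>>> apply_moves(series=[[[0,0,-15],[0,0,0]],[[0,0,-25],[0,0,0]],[[0,0,-35],[0,0,0]],[[0,0,-40],[0,0,0]],[[0,0,-40],[0,0,0]],[[0,0,-40],[0,0,0]],[[0,0,-20],[0,0,0]],[[0,0,0],[0,0,0]],[[0,0,0],[0,0,0]]])

```text
t: 36.33
tool_pos: [0.436, 0.0957, 0.4088]
orientation: [1.137, 2.927, 0.001]
force: [-0.7, -0.4, -4.4]
opening: 0.0236
gripper_force: 45.0
```

Run:
```python
from look import *
plan(*slot(72),93.5+192,135.3)
```

```text
t=36.3 tilt=0.09 turn 1.610 rad; then shift x 166.1 y 47.6 z 123.3 | q6 end 62
```

>>> apply_moves(series=[[[0,0,0],[0,0,0.124]],[[0,0,0],[0,0,0.124]],[[0,0,0],[0,0,0.124]],[[0,0,0],[0,0,0.124]],[[0,0,0],[0,0,0.124]],[[0,0,0],[0,0,0.124]],[[0,0,0],[0,0,0.124]],[[0,0,0],[0,0,0.124]],[[0,0,0],[0,0,0.124]],[[0,0,0],[0,0,0.124]],[[0,0,0],[0,0,0.124]],[[0,0,0],[0,0,0.124]]])

```text
t: 37.33
tool_pos: [0.4351, 0.0955, 0.4046]
orientation: [-2.822, -1.375, 0.009]
force: [-0.2, 0.3, -3.9]
opening: 0.0235
gripper_force: 45.0
```

>>> apply_moves(series=[[[0,0,0],[0,0,0.122]],[[20,6,0],[0,0,0]],[[35,10,0],[0,0,0]],[[35,10,0],[0,0,0]],[[35,10,0],[0,0,0]],[[28,8,0],[0,0,0]],[[13,4,0],[0,0,0]],[[0,0,30],[0,0,0]],[[0,0,35],[0,0,0]],[[0,0,25],[0,0,0]],[[0,0,10],[0,0,0]],[[0,0,0],[0,0,0]]])

```text
t: 38.33
tool_pos: [0.5843, 0.1793, 0.3015]
orientation: [-2.897, -1.209, 0.018]
force: [-0.2, -1.3, -4.4]
opening: 0.0235
gripper_force: 45.0
```

Run:
```python
from look import *
plan(*slot(72),287.5,135.3)
```

```text
t=38.3 tilt=0.67 turn 0.000 rad; then shift x 2.3 y 1.1 z 14.0 | q6 end 62
```

>>> apply_moves(series=[[[2,1,4],[0,0,0]],[[0,0,5],[0,0,0]],[[0,0,4],[0,0,0]],[[0,0,3],[0,0,0]],[[0,0,3],[0,0,0]],[[0,0,0],[0,0,0]],[[0,0,0],[0,0,0]]])

```text
t: 38.92
tool_pos: [0.5889, 0.1806, 0.2899]
orientation: [2.899, 1.21, 0.0]
force: [-0.6, -0.1, -3.6]
opening: 0.0241
gripper_force: 45.0
```

>>> apply_moves(series=[[[0,0,0],[0,0,0]],[[0,0,0],[0,0,0]],[[0,0,0],[0,0,0]],[[0,0,0],[0,0,0]],[[0,0,-15],[0,0,0]],[[0,0,-25],[0,0,0]],[[0,0,-35],[0,0,0]],[[0,0,-40],[0,0,0]],[[0,0,-10],[0,0,0]],[[0,0,0],[0,0,0]]], claw=0.38)

```text
t: 39.75
tool_pos: [0.59, 0.1808, 0.4209]
orientation: [2.897, 1.209, 0.015]
force: [-0.3, -0.6, -0.2]
opening: 0.0354
gripper_force: 0.0
```

Run:
```python
from look import *
# clamp handle point: pivot (447,-64), centre line dir -170.3 -> handle 45 behind
f=np.radians(-170.3);c=np.array([447,-64])-45*np.array([np.cos(f),np.sin(f)]);print(c)
plan(401,186,300,-18.3+90)
plan(*c,300,-170.3+90)
```

```text
[491.35665611 -56.41797792]
t=39.8 tilt=0.56 turn -2.031 rad; then shift x 181.0 y -54.4 z 120.9 | q6 end -47
t=39.8 tilt=0.56 turn 0.622 rad; then shift x -137.2 y 217.3 z 120.9 | q6 end 74
```

>>> apply_moves(series=[[[0,0,0],[0,0,-0.12]],[[0,0,0],[0,0,-0.12]],[[0,0,0],[0,0,-0.12]],[[0,0,0],[0,0,-0.12]],[[0,0,0],[0,0,-0.12]],[[0,0,0],[0,0,-0.12]],[[0,0,0],[0,0,-0.12]],[[0,0,0],[0,0,-0.12]],[[0,0,0],[0,0,-0.12]],[[0,0,0],[0,0,-0.12]],[[0,0,0],[0,0,-0.12]],[[0,0,0],[0,0,-0.12]]], claw=0.9)

```text
t: 40.75
tool_pos: [0.5887, 0.1805, 0.4132]
orientation: [-1.373, -2.824, 0.002]
force: [0.4, 0.1, 0.1]
opening: 0.0837
gripper_force: 0.0
```

>>> apply_moves(series=[[[0,0,0],[0,0,-0.12]],[[0,0,0],[0,0,-0.12]],[[0,0,0],[0,0,-0.12]],[[0,0,0],[0,0,-0.12]],[[0,0,0],[0,0,-0.12]],[[0,0,0],[0,0,-0.12]],[[0,0,0],[0,0,-0.12]],[[0,0,0],[0,0,-0.12]],[[0,0,0],[0,0,-0.12]],[[0,0,0],[0,0,0]]])

```text
t: 41.58
tool_pos: [0.5887, 0.1805, 0.4133]
orientation: [0.274, -3.128, 0.0]
force: [0.0, -0.4, 0.3]
opening: 0.0834
gripper_force: 0.0
```

Run:
```python
from look import *
im,d,P=look('l7')
cv2.imwrite('pics/l7c.png',cv2.resize(im[200:280,300:360],(600,600*80//60)[:2] if 0 else (450,600),interpolation=cv2.INTER_CUBIC))
plan(491,-56,300,-170.3+90)
```

```text
pan floor z 0.0808 894 sink 49.7
t=41.6 tilt=0.08 turn -3.144 rad; then shift x -136.2 y 216.7 z 113.5 | q6 end 74
```

View pics/l7c.png

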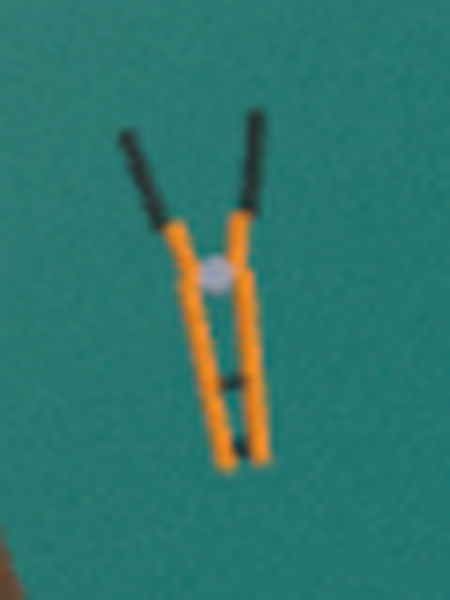

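The clamp's pivot is at crop (217,274), about px (328.5,236). The jaw tips meet at crop (244,462), and the handle ends are at (125,135) and (257,112). The pan has sunk about 50 mm, which is inside the band.

Run:
```python
from look import *
g=lambda a,b,z=.028: ray('top',(a+.5)/7.5-.5+300,(b+.5)/7.5-.5+200,z)[:2]*1000
p,l,h=g(217,274),g(244,462),g(191,123)
v=l-h;f=np.degrees(np.arctan2(v[1],v[0]));u=v/np.linalg.norm(v);print(p,l,h,f,(l-p)@u,(h-p)@u)
c=p-45*u;print(c,c+0);plan(*c,300,f+90)
```

```text
[447.26878278 -64.89925248] [375.10437352 -77.23669474] [505.99241756 -53.15909149] -169.57664594669518 73.20562889771843 -59.87859649828791
[491.52618417 -56.75785072] [491.52618417 -56.75785072]
t=41.6 tilt=0.08 turn -3.156 rad; then shift x -138.5 y 215.8 z 113.5 | q6 end 73
```

>>> apply_moves(series=[[[15,-23,0],[0,0,-0.014]],[[20,-32,0],[0,0,0]],[[20,-32,0],[0,0,0]],[[20,-32,0],[0,0,0]],[[20,-32,0],[0,0,0]],[[20,-32,0],[0,0,0]],[[15,-22,0],[0,0,0]],[[10,-11,0],[0,0,0]],[[0,0,30],[0,0,0]],[[0,0,40],[0,0,0]],[[0,0,40],[0,0,0]],[[0,0,0],[0,0,0]]])

```text
t: 42.63
tool_pos: [0.4866, -0.0566, 0.2961]
orientation: [0.278, -3.117, -0.006]
force: [-1.6, 0.4, -1.1]
opening: 0.0841
gripper_force: 0.0
```

Run:
```python
from look import *
plan(489.5,-57,189,-169.6+90)
```

```text
t=42.6 tilt=0.75 turn -3.145 rad; then shift x 2.7 y 0.9 z 107.1 | q6 end 73
```

>>> apply_moves(series=[[[-2,-1,30],[0,0,0]],[[0,0,35],[0,0,0]],[[0,0,25],[0,0,0]],[[0,0,10],[0,0,0]],[[0,0,5],[0,0,0]],[[0,0,0],[0,0,0]],[[0,0,0],[0,0,0]]])

```text
t: 43.22
tool_pos: [0.4935, -0.058, 0.2017]
orientation: [-0.286, 3.126, -0.001]
force: [0.4, -0.0, 0.4]
opening: 0.0837
gripper_force: 0.0
```

>>> apply_moves(series=[[[0,0,0],[0,0,0]],[[0,0,0],[0,0,0]],[[0,0,0],[0,0,0]],[[0,0,0],[0,0,0]],[[0,0,0],[0,0,0]],[[0,0,0],[0,0,0]],[[0,0,0],[0,0,0]],[[0,0,0],[0,0,0]],[[0,0,0],[0,0,0]],[[0,0,0],[0,0,0]]], claw=0.1, newtons=30)

```text
t: 44.05
tool_pos: [0.4927, -0.0578, 0.2002]
orientation: [-0.287, 3.128, -0.0]
force: [0.6, 0.8, 5.7]
opening: 0.0296
gripper_force: 29.8
```

>>> apply_moves(series=[[[0,0,0],[0,0,0]],[[0,0,0],[0,0,0]],[[0,0,0],[0,0,0]],[[0,0,0],[0,0,0]],[[3,0,5],[0,0,0]],[[0,0,4],[0,0,0]],[[0,0,0],[0,0,0]],[[0,0,0],[0,0,0]]], claw=0.8)

```text
t: 44.72
tool_pos: [0.4888, -0.0582, 0.1898]
orientation: [0.287, -3.127, -0.001]
force: [-0.4, -0.4, -0.4]
opening: 0.0736
gripper_force: 0.0
```

>>> apply_moves(series=[[[0,0,0],[0,0,0]],[[0,0,0],[0,0,0]],[[0,0,0],[0,0,0]],[[0,0,0],[0,0,0]],[[0,0,0],[0,0,0]],[[0,0,0],[0,0,0]],[[0,0,0],[0,0,0]],[[0,0,0],[0,0,0]],[[0,0,0],[0,0,0]],[[0,0,0],[0,0,0]]], claw=0.1, newtons=30)

```text
t: 45.55
tool_pos: [0.4895, -0.0583, 0.1908]
orientation: [-0.287, 3.128, 0.0]
force: [-0.2, -0.2, 1.1]
opening: 0.0296
gripper_force: 29.7
```

Run:
```python
from look import *
print(robot.read_state()['tool_pos'],robot.read_state()['force'])
# approach pose: clamp along +x scale, grip 100mm behind post (offset 80 more)
im,d=cam('top');cv2.imwrite('pics/l8.png',im);P=pts('top',d)
h=cv2.cvtColor(im,cv2.COLOR_BGR2HSV).astype(int)
z=P[...,2];m=(abs(z-.187)<.008)&(h[...,2]<110);m[:160]=0;m[215:]=0;m[:,:260]=0;m[:,310:]=0
c=max(cv2.findContours(m.astype(np.uint8),0,1)[0],key=cv2.contourArea)
print('cap',cv2.minEnclosingCircle(np.array([ray('top',*q,.187)[:2] for q in c[:,0].astype(float)],np.float32)*1000),np.median(z[m]))
m=(h[...,0]>100)&(h[...,0]<125)&(h[...,1]>120);m[:170]=0;m[215:]=0;m[:,:265]=0;m[:,305:]=0
print('collar',np.percentile(z[m],[10,50,75,90]),m.sum())
for r in rect((h[...,0]>17)&(h[...,0]<30)&(h[...,1]>130)&(h[...,2]>150)&(z>.06)&(z<.15),.105): print('panned',r,((np.array(r[1:3])-S)@EX).round(),((np.array(r[1:3])-S)@EY).round())
```

```text
[ 0.48949699 -0.05830897  0.19075617] [-0.20378401 -0.23974009  1.07330643]
cap ((569.0157470703125, 60.29664611816406), 15.704522132873535) 0.1879249659794107
collar [0.07732735 0.11441357 0.11609682 0.11714178] 56
panned ([242.0, 180.0], 590, 181, 86, 21, 45.4) 103.0 70.0
panned ([255.0, 170.0], 621, 146, 87, 21, 45.1) 100.0 24.0
panned ([268.0, 158.0], 654, 113, 86, 22, 46.5) 100.0 -23.0
panned ([280.0, 147.0], 688, 79, 86, 22, 46.4) 99.0 -71.0
```

>>> apply_moves(series=[[[0,0,-15],[0,0,0]],[[0,0,-30],[0,0,0]],[[0,0,-40],[0,0,0]],[[0,0,-40],[0,0,0]],[[0,0,-40],[0,0,0]],[[0,0,-40],[0,0,0]],[[0,0,-20],[0,0,0]],[[0,0,0],[0,0,0]],[[0,0,0],[0,0,0]]])

```text
t: 46.35
tool_pos: [0.4897, -0.0584, 0.4168]
orientation: [-0.287, 3.126, -0.001]
force: [0.6, -0.2, -1.9]
opening: 0.0294
gripper_force: 29.7
```

>>> apply_moves(series=[[[0,0,0],[0,0,0.12]],[[0,0,0],[0,0,0.12]],[[0,0,0],[0,0,0.12]],[[0,0,0],[0,0,0.12]],[[0,0,0],[0,0,0.12]],[[0,0,0],[0,0,0.12]],[[0,0,0],[0,0,0.12]],[[0,0,0],[0,0,0.12]],[[0,0,0],[0,0,0.12]],[[0,0,0],[0,0,0.12]],[[0,0,0],[0,0,0.12]],[[0,0,0],[0,0,0.12]]])

```text
t: 47.35
tool_pos: [0.4888, -0.0582, 0.4125]
orientation: [-1.852, -2.532, 0.003]
force: [0.4, -0.4, -0.7]
opening: 0.0294
gripper_force: 29.7
```

>>> apply_moves(series=[[[0,0,0],[0,0,0.12]],[[0,0,0],[0,0,0.12]],[[0,0,0],[0,0,0.12]],[[0,0,0],[0,0,0.12]],[[0,0,0],[0,0,0.12]],[[0,0,0],[0,0,0.12]],[[0,0,0],[0,0,0.12]],[[0,0,0],[0,0,0.12]],[[0,0,0],[0,0,0.12]],[[0,0,0],[0,0,0.01]],[[0,0,0],[0,0,0]]])

```text
t: 48.27
tool_pos: [0.489, -0.0583, 0.4133]
orientation: [-2.893, -1.219, 0.005]
force: [-0.3, -0.3, -1.7]
opening: 0.0298
gripper_force: 29.7
```

Run:
```python
from look import *
c=np.array([568.5,59.5])-160*EX;plan(*c,311,-44.7)
im,d=cam('top');cv2.imwrite('pics/l9.png',cv2.resize(im[170:270,265:365],(500,500),interpolation=cv2.INTER_CUBIC))
```

```text
t=48.3 tilt=0.22 turn 0.007 rad; then shift x -20.4 y -26.3 z 102.3 | q6 end 38
```

View pics/l9.png

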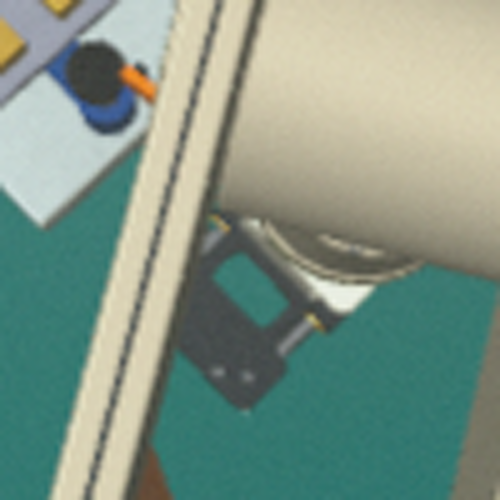

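The clamp is held with an orange jaw showing at crop (138,82), to the right of the cap at (95,70). The arm hides the rest. Next I'll go to the pre-approach pose.

>>> apply_moves(series=[[[-10,-13,0],[0,0,0.007]],[[-10,-13,0],[0,0,0]],[[0,0,0],[0,0,0]],[[0,0,25],[0,0,0]],[[0,0,35],[0,0,0]],[[0,0,30],[0,0,0]],[[0,0,12],[0,0,0]],[[0,0,0],[0,0,0]],[[0,0,0],[0,0,0]]])

```text
t: 49.07
tool_pos: [0.457, -0.0543, 0.3138]
orientation: [-2.9, -1.207, 0.001]
force: [0.4, 0.2, -1.3]
opening: 0.0296
gripper_force: 29.7
```

Run:
```python
from look import *
c=np.array([568.5,59.5])-160*EX;plan(*c,311,-44.7)
im,d=cam('top');im2,d2=cam('side')
o=np.zeros((500,800,3),np.uint8);o[:,:400]=cv2.resize(im[160:260,260:340],(400,500),interpolation=cv2.INTER_CUBIC);o[:,400:]=cv2.resize(im2[210:310,270:350],(400,500),interpolation=cv2.INTER_CUBIC)
cv2.imwrite('pics/l10.png',o)
for n,i,dd in(('top',im,d),('side',im2,d2)):
    P=pts(n,dd);h=cv2.cvtColor(i,cv2.COLOR_BGR2HSV).astype(int)
    m=(h[...,0]>4)&(h[...,0]<16)&(h[...,1]>170)&(P[...,2]>.09)&(P[...,2]<.18)
    q=P[m]*1000;lx=(q[:,:2]-[568.5,59.5])@EX;ly=(q[:,:2]-[568.5,59.5])@EY
    print(n,m.sum())
    for a in range(-130,-20,10):
        k=(lx>a)&(lx<=a+10)
        if k.sum()>3:print(a,ly[k].min().round(),ly[k].max().round(),np.percentile(q[k,2],[5,50,95]).round())
```

```text
t=49.1 tilt=0.07 turn -0.002 rad; then shift x -0.7 y -0.8 z 2.8 | q6 end 38
top 19
-60 14.0 18.0 [147. 150. 153.]
-50 16.0 20.0 [138. 150. 152.]
side 250
-130 -13.0 11.0 [135. 148. 154.]
-120 5.0 12.0 [135. 146. 149.]
-110 -19.0 14.0 [134. 142. 153.]
-100 -18.0 14.0 [132. 143. 153.]
-90 -21.0 19.0 [132. 144. 151.]
-80 -22.0 17.0 [129. 144. 152.]
-70 -23.0 20.0 [133. 144. 151.]
-60 -24.0 22.0 [133. 145. 152.]
-50 -33.0 23.0 [134. 149. 153.]
-40 -24.0 21.0 [134. 141. 151.]
```

View pics/l10.png

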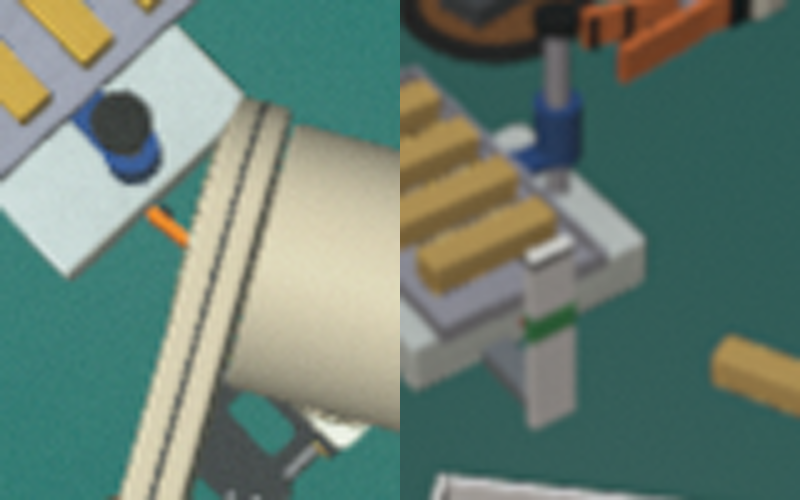

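Top view: the cap is at (120,122), with an orange jaw tip at (150,212) pointing at the post. Side view: the open jaws at (590-720,30) are level, above the blue collar (558,115) and below the cap (555,18). The four ingots lie flat and the pointer is at the green band (545,322). The jaws are centred on the post to within 1-2 mm, so I'll approach.

>>> apply_moves(series=[[[8,0,2],[0,0,0]],[[10,0,1],[0,0,0]],[[10,0,0],[0,0,0]],[[8,0,0],[0,0,0]],[[8,0,0],[0,0,0]],[[6,0,0],[0,0,0]],[[4,0,0],[0,0,0]],[[3,0,0],[0,0,0]],[[2,0,0],[0,0,0]],[[0,0,0],[0,0,0]],[[0,0,0],[0,0,0]]])

```text
t: 50.08
tool_pos: [0.4984, -0.0125, 0.3106]
orientation: [-2.901, -1.206, 0.0]
force: [0.2, -0.6, -0.8]
opening: 0.0298
gripper_force: 29.7
```

Run:
```python
from look import *
c=np.array([568.5,59.5])-100*EX;plan(*c,311,-44.7)
print(robot.read_state()['force'])
im2,d2=cam('side')
cv2.imwrite('pics/l11.png',cv2.resize(im2[200:270,280:370],(720,560),interpolation=cv2.INTER_CUBIC))
```

```text
t=50.1 tilt=0.02 turn -0.003 rad; then shift x 0.5 y -0.9 z -0.4 | q6 end 43
[ 0.23775931 -0.57494227 -0.83077055]
```

View pics/l11.png

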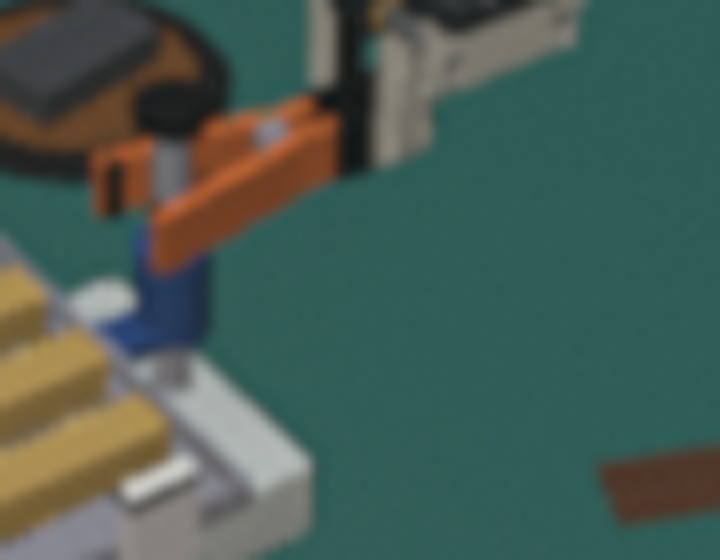

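The post stands between the jaws, inside the lips, with the clamp level between collar and cap. The block lies flat on the pad. I'll release.

>>> apply_moves(series=[[[0,0,0],[0,0,0]],[[0,0,0],[0,0,0]],[[0,0,0],[0,0,0]],[[0,0,0],[0,0,0]],[[0,0,0],[0,0,0]],[[0,0,0],[0,0,0]],[[0,0,0],[0,0,0]],[[0,0,0],[0,0,0]]], claw=0.85)

```text
t: 50.8
tool_pos: [0.4986, -0.0125, 0.3108]
orientation: [2.901, 1.205, 0.0]
force: [0.4, 0.9, 0.3]
opening: 0.0769
gripper_force: 0.0
```

>>> apply_moves(series=[[[0,0,-10],[0,0,0]],[[0,0,-20],[0,0,0]],[[0,0,-30],[0,0,0]],[[0,0,-30],[0,0,0]],[[0,0,-15],[0,0,0]],[[0,0,0],[0,0,0]],[[0,0,0],[0,0,0]]])

```text
t: 51.38
tool_pos: [0.4988, -0.0125, 0.4172]
orientation: [2.9, 1.205, 0.004]
force: [-0.5, 0.2, -0.6]
opening: 0.0787
gripper_force: 0.0
```

Run:
```python
from look import *
plan(401,186,300,-18.3+90)
```

```text
t=51.4 tilt=0.17 turn -2.034 rad; then shift x 155.2 y 157.8 z 117.2 | q6 end -47
```

>>> apply_moves(series=[[[0,0,0],[0,0,-0.12]],[[0,0,0],[0,0,-0.12]],[[0,0,0],[0,0,-0.12]],[[0,0,0],[0,0,-0.12]],[[0,0,0],[0,0,-0.12]],[[0,0,0],[0,0,-0.12]],[[0,0,0],[0,0,-0.12]],[[0,0,0],[0,0,-0.12]],[[0,0,0],[0,0,-0.12]],[[0,0,0],[0,0,-0.12]],[[0,0,0],[0,0,-0.12]],[[0,0,0],[0,0,-0.12]]], claw=0.6)

```text
t: 52.38
tool_pos: [0.498, -0.0124, 0.4136]
orientation: [-1.376, -2.821, 0.002]
force: [-0.1, 0.3, -0.0]
opening: 0.056
gripper_force: 0.0
```

>>> apply_moves(series=[[[0,0,0],[0,0,-0.12]],[[0,0,0],[0,0,-0.12]],[[0,0,0],[0,0,-0.12]],[[0,0,0],[0,0,-0.12]],[[0,0,0],[0,0,-0.114]],[[0,0,0],[0,0,0]]])

```text
t: 52.88
tool_pos: [0.4981, -0.0124, 0.4137]
orientation: [-0.491, -3.1, 0.0]
force: [-0.5, -1.0, 0.3]
opening: 0.056
gripper_force: 0.0
```

>>> apply_moves(series=[[[20,20,0],[0,0,0]],[[25,26,0],[0,0,0]],[[25,26,0],[0,0,0]],[[25,26,0],[0,0,0]],[[25,26,0],[0,0,0]],[[22,22,0],[0,0,0]],[[13,12,20],[0,0,0]],[[0,0,35],[0,0,0]],[[0,0,35],[0,0,0]],[[0,0,15],[0,0,0]],[[0,0,0],[0,0,0]],[[0,0,0],[0,0,0]]], newtons=45)

```text
t: 53.88
tool_pos: [0.4003, 0.1861, 0.3094]
orientation: [-0.504, -3.098, 0.003]
force: [0.3, -0.5, 0.9]
opening: 0.0559
gripper_force: 0.0
```

Run:
```python
from look import *
look('l12')
plan(401,186,190,-18.3+90)
```

```text
pan floor z 0.0808 1440 sink 49.7
t=53.9 tilt=0.03 turn -0.003 rad; then shift x 0.0 y -0.2 z 121.0 | q6 end -47
```

>>> apply_moves(series=[[[0,0,35],[0,0,0]],[[0,0,35],[0,0,0]],[[0,0,30],[0,0,0]],[[0,0,12],[0,0,0]],[[0,0,5],[0,0,0]],[[0,0,0],[0,0,0]],[[0,0,0],[0,0,0]]])

```text
t: 54.52
tool_pos: [0.4022, 0.1866, 0.1955]
orientation: [0.501, 3.099, 0.002]
force: [0.1, -0.2, 0.1]
opening: 0.0552
gripper_force: 0.0
```

>>> apply_moves(series=[[[0,0,0],[0,0,0]],[[0,0,0],[0,0,0]],[[0,0,0],[0,0,0]],[[0,0,0],[0,0,0]],[[0,0,0],[0,0,0]],[[0,0,0],[0,0,0]]], claw=0.05)

```text
t: 55.02
tool_pos: [0.4012, 0.1864, 0.194]
orientation: [0.5, 3.101, 0.001]
force: [-0.3, 0.1, 1.8]
opening: 0.0234
gripper_force: 45.0
```

>>> apply_moves(series=[[[0,0,-15],[0,0,0]],[[0,0,-25],[0,0,0]],[[0,0,-35],[0,0,0]],[[0,0,-35],[0,0,0]],[[0,0,-10],[0,0,0]],[[0,0,0],[0,0,0]],[[0,0,0],[0,0,0]]])

```text
t: 55.6
tool_pos: [0.4008, 0.1862, 0.3124]
orientation: [-0.5, -3.101, 0.0]
force: [-1.1, 0.2, -5.8]
opening: 0.0234
gripper_force: 45.0
```

Run:
```python
from look import *
plan(492,372,5+194,-18.3+90)
```

```text
t=55.6 tilt=0.03 turn -0.000 rad; then shift x -28.3 y 205.1 z 113.4 | q6 end -35
```

>>> apply_moves(series=[[[-3,20,0],[0,0,0]],[[-4,35,0],[0,0,0]],[[-5,35,0],[0,0,0]],[[-5,35,0],[0,0,0]],[[-5,35,0],[0,0,0]],[[-4,30,0],[0,0,0]],[[-2,15,10],[0,0,0]],[[0,0,30],[0,0,0]],[[0,0,35],[0,0,0]],[[0,0,15],[0,0,0]],[[0,0,0],[0,0,0]],[[0,0,0],[0,0,0]]])

```text
t: 56.6
tool_pos: [0.4903, 0.3709, 0.2192]
orientation: [-0.499, -3.096, 0.008]
force: [0.1, 0.6, -4.5]
opening: 0.024
gripper_force: 45.0
```

>>> apply_moves(series=[[[0,0,8],[0,0,0]],[[0,0,6],[0,0,0]],[[0,0,4],[0,0,0]],[[0,0,2],[0,0,0]],[[0,0,0],[0,0,0]],[[0,0,0],[0,0,0]]])

```text
t: 57.1
tool_pos: [0.4922, 0.3721, 0.2041]
orientation: [0.5, 3.101, 0.001]
force: [0.1, 0.0, -5.3]
opening: 0.0235
gripper_force: 45.0
```

Bottom still about 5 mm above the tray floor, so I'll lower a little, release, and retreat.

>>> apply_moves(series=[[[0,0,2],[0,0,0]],[[0,0,1.5],[0,0,0]],[[0,0,1],[0,0,0]],[[0,0,0],[0,0,0]],[[0,0,0],[0,0,0]]])

```text
t: 57.52
tool_pos: [0.4921, 0.3721, 0.1992]
orientation: [-0.5, -3.102, 0.0]
force: [0.2, -0.3, -4.5]
opening: 0.0235
gripper_force: 45.0
```

>>> apply_moves(series=[[[0,0,0],[0,0,0]],[[0,0,0],[0,0,0]],[[0,0,0],[0,0,0]],[[0,0,0],[0,0,0]],[[0,0,-15],[0,0,0]],[[0,0,-30],[0,0,0]],[[0,0,-40],[0,0,0]],[[0,0,-40],[0,0,0]],[[0,0,-40],[0,0,0]],[[0,0,-40],[0,0,0]],[[0,0,-10],[0,0,0]],[[0,0,0],[0,0,0]]], claw=0.5)

```text
t: 58.52
tool_pos: [0.4929, 0.3727, 0.4205]
orientation: [0.499, 3.094, 0.01]
force: [0.7, 0.1, 0.3]
opening: 0.0466
gripper_force: 0.0
```

>>> apply_moves(series=[[[30,0,0],[0,0,0]],[[40,0,0],[0,0,0]],[[40,0,0],[0,0,0]],[[40,0,0],[0,0,0]],[[30,20,0],[0,0,0]],[[0,30,0],[0,0,0]],[[0,30,0],[0,0,0]],[[0,20,0],[0,0,0]],[[0,0,0],[0,0,0]],[[0,0,0],[0,0,0]]])

```text
t: 59.35
tool_pos: [0.3524, 0.524, 0.4116]
orientation: [-0.499, -3.1, 0.005]
force: [-0.2, 0.3, 0.0]
opening: 0.046
gripper_force: 0.0
```

Run:
```python
from look import *
im,d,P=look('f')
b=cam('side')[0];o=np.zeros((600,800,3),np.uint8)
o[:300]=cv2.resize(im[120:300,120:600],(800,300),interpolation=cv2.INTER_CUBIC)
o[300:,:]=cv2.resize(b[185:335,190:440],(800,300) if 0 else (500,300),interpolation=cv2.INTER_CUBIC) if 0 else cv2.resize(b[180:330,140:540],(800,300),interpolation=cv2.INTER_CUBIC)
cv2.imwrite('pics/fin.png',o)
h=cv2.cvtColor(im,cv2.COLOR_BGR2HSV).astype(int);m=(abs(P[...,2]-.034)<.007)&(h[...,2]<110)&(h[...,1]<90);m[:140]=0;m[195:]=0;m[:,:345]=0;m[:,400:]=0
print('block',rect(m,.034),np.percentile(P[...,2][m],[10,50,90]).round(3) if m.any() else 0)
```

```text
ingot ([179.0, 217.0], 491, 374, 86, 22, -18.2)
pan floor z 0.0808 1428 sink 49.7
block [([371.0, 163.0], 668, -187, 79, 46, 57.6)] [0.032 0.035 0.037]
```

View pics/fin.png

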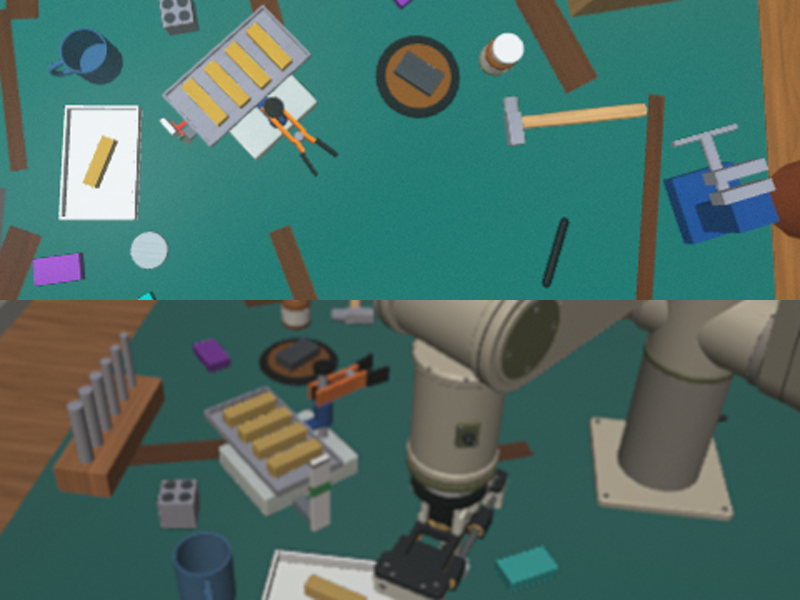

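Final views: the block is centred on the pad and four ingots lie flat in the pan. The clamp is level on the post under the cap, and the spare ingot is in the tray. I'll check the rest of the bench for a hidden sixth ingot, then hand in.

Run:
```python
from look import *
n=0
for f in('l5','l9','f'):
    i=cv2.imread(f'pics/{f}.png')
    if i.shape[0]!=400: continue
    h=cv2.cvtColor(i,cv2.COLOR_BGR2HSV).astype(int);m=((h[...,0]>17)&(h[...,0]<30)&(h[...,1]>130)&(h[...,2]>120)).astype(np.uint8);m[:50]=0
    r=[tuple(c[:,0].mean(0).round()) for c in cv2.findContours(m,0,1)[0] if cv2.contourArea(c)>60];print(f,r);n=len(r)
if n==5: print(robot.close_job())
```

```text
l5 [(np.float64(407.0), np.float64(278.0)), (np.float64(242.0), np.float64(250.0)), (np.float64(274.0), np.float64(239.0)), (np.float64(267.0), np.float64(156.0)), (np.float64(280.0), np.float64(145.0))]
f [(np.float64(179.0), np.float64(217.0)), (np.float64(242.0), np.float64(181.0)), (np.float64(255.0), np.float64(170.0)), (np.float64(268.0), np.float64(159.0)), (np.float64(281.0), np.float64(147.0))]
the job is handed in; nothing more can be done
None
```

The job is handed in after about 59 s: the steel block is flat on the middle of the pad, four ingots hold the pan about 50 mm down (inside the green band), the clamp is level on the post between collar and cap, and the one spare ingot is in the tray; no verdict came back.

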